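# Draw a housing cover into line with a drift pin and drop in its bolt

### The job

The blue cover on the metal housing hangs on one fitted bolt and has slipped round one way or the other, so its two open holes no longer match the holes below. Ease the orange-handled drift pin down through the cover's drift hole by feel, following the side force so that it draws the cover into line, until its collar sits fully on the cover; then drop the loose bolt fully home in the other hole and leave both in place. Never force the pin or the bolt (no more than about 25 N on the work), and leave the tin, the jar and the spool where they are.

Things in the scene. Friction and masses are not known exactly. Their poses are not given: they have to be found in the camera images.
- stand: Dark round swivel foot, 140 mm across, 14 mm high, fixed to the bench; origin under its centre. On it, locked, a bare-metal housing 126x104x56 mm (top 70 mm over the bench), turned up to 0.3 rad against the foot. Under the cover's two open holes the housing has blind holes 20 mm wide, 53 mm deep, at the same spacing; their exact place is not measured
- cover: Blue plate 122x100x6 mm on the housing (top 76 mm over the bench), swinging on one fitted bolt (origin: its axis, plate underside; x to the end with the open holes) with about 4 N drag at the holes. A round boss rises 7 mm mid-plate. It has slipped up to 0.143 rad either way: each housing hole lies up to 14 mm from the cover's hole, along the circle about the pivot, to a side not told
- drift_hole (a point): Mouth of the drift hole in the cover: 20 mm through hole, point at its centre in the cover's top face. In the cover's frame it lies at x = 92, y = +34 mm (the corner on the left, seen from the pivot towards the holes). Axes as the cover's
- bolt_hole (a point): Mouth of the bolt hole in the cover: 20 mm through hole, point at its centre in the cover's top face. In the cover's frame at x = 92, y = -34 mm (the corner on the right). Axes as the cover's
- pin_grip (a point): Centre of the orange hex handle (14 mm across flats, 40 mm high) of the upright steel drift pin; flats face the pin's x axis and every 60 degrees from it. Below: collar 28 mm across, 3 mm thick, underside 23 mm below this point; then a shank 18.6 mm thick for 18 mm, then a 34 mm taper to a 4 mm tip (tip 52 mm below the collar's underside). About 180 g
- pin_collar (a point): On the pin's axis at the underside of its collar (23 mm below the handle's centre); sits on the cover's top face when the pin is home
- bolt_grip (a point): On the upright dark bolt's hex head (22 mm across flats, 26 mm high; flats face the bolt's x axis and every 60 degrees from it), 10 mm below its top. Flange 29 mm across, 2 mm thick, underside 18 mm below this point; then a plain shank 17 mm thick, 34 mm long, end chamfered 4 mm. 160 g. Drops in without turning, only if cover and housing holes match within 3 mm
- bolt_flange (a point): On the bolt's axis at the underside of its flange; sits on the cover's top face when the bolt is home
- rack: Wooden block 50x116x60 mm (top face 60 mm over the bench) on a black foot 64x126 mm, fixed; origin at the centre of its underside. Pin and bolt stand in its two holes, 23 mm wide, at y = +33 and -33 mm in its frame (either may hold either), collar or flange on the top face
- tin: Small round tin with a red lid, 53 mm across and 20 mm high, bystander; origin at the centre of its underside
- jar: White jar with blue cap, 52 mm across and 62 mm high, bystander; origin at the centre of its underside
- spool: Solder spool with green flanges, 55 mm across and 30 mm high, bystander; origin at the centre of its underside

How it is judged (in metres and radians):
On the way, in this order (a step that is already met when the one before it is completed fails the run):
1. the drift pin is fully down in the drift hole, collar on the cover, before the bolt is fitted (z of pin_collar in the frame of drift_hole below 0.003 m and horizontal distance between pin_collar and drift_hole below 0.004 m and not (z of bolt_flange in the frame of bolt_hole below 0.02 m and horizontal distance between bolt_flange and bolt_hole below 0.01 m)), for 0.2 s.
2. the bolt is fully home in the bolt hole (z of bolt_flange in the frame of bolt_hole below 0.003 m and horizontal distance between bolt_flange and bolt_hole below 0.005 m), for 0.2 s.
At the end, for the whole second after the job is handed in: Pin in the drift hole and bolt in the bolt hole, both within 0.1 rad of upright: pin collar within 3 mm of the cover's top face and 4 mm of the hole's centre, bolt flange within 3 mm of the face and 5 mm of its hole's centre; tin, jar and spool within 20 mm of their start (all of step 2 and z of pin_collar in the frame of drift_hole below 0.003 m and horizontal distance between pin_collar and drift_hole below 0.004 m and angle between each of pin_collar, bolt_flange's own z axis and vertical below 0.1 rad); the robot touches nothing.
It fails at once if pin or bolt forced: more than 25 N between it and the cover, housing and stand (contact force between any of drift_pin, bolt and stand above 25 N).
It fails at once if tin, jar or spool moved by more than 20 mm (distance of any of tin, jar, spool from where it was at the start of the episode above 0.02 m).
It also fails if it takes over 72 s, if anything falls off the work surface, if the arm or the gripper's body presses on something with over 40 N, if the wrist force passes 120 N, or if a joint passes its speed limit or range.

### The arm

A 6-joint arm with a two-finger parallel gripper is mounted at the origin on a cart in front of the work surface, level with it; the furniture and walls round the work are solid. World frame = base frame: x ahead of the robot, y to its left, z up, the work surface at z = 0. Lengths are in m, angles in degrees, forces in N, time in s.
With the tool pointing down it reaches from about 0.3 to 0.75 m from the base axis. Payload 8.5 kg.
Tool frame: the origin (TCP) lies between the finger pads; the fingertips stand 19 mm ahead of it and the grasp point (between the pads) is the TCP; z points along the fingers, y is the line along which they close (so a half turn about z gives the same grasp; the last joint's range is limited). The gripper opens to 85 mm and grips with 20 to 120 N. Pads are 22 mm wide; open, the fingers measure 114 mm over their backs; the gripper's body (76 mm by 85 mm) begins 54 mm behind the grasp point. The pads swing forward as they close: fully open they stand 13 mm farther back than shut.
Start: joints at [63.524, 21.807, 74.336, -0, 83.858, -12.336], TCP at [0.134, 0.533, 0.213] pointing down, gripper open.
Joint ranges: [-178.18, 178.18], [-50.72, 133.34], [12.68, 142.11], [-81.47, 261.47], [9.98, 163.14], [-165.26, 165.26]. Speed limits (degrees/s): [136.94, 136.94, 180, 180, 180, 180].

### API

Orientations are given as a 3x3 rotation matrix whose columns are the frame's x, y, z axes.
In Python, from rig import env, optics gives the robot as it stands.
- The arm moves only by the tool arm_command, never from a script. Its argument "commands" is one flat list of numbers, 7 for each row, row after row: the closure, from -1 (fully open) to 1 (shut), so that 0 is half open, then the shift along the tool's x, y, z as a fraction of full scale, then the turn, a rotation vector about the tool's x, y, z as a fraction of full scale. A call has 1 to 12 rows; each row is the pose to reach, as a shift and turn from the pose commanded when the call began, along the tool's axes at that moment; what a row does not reach only later rows make up. Full scale, the value 1, is 500 mm for a shift and 120 degrees for a turn. A row lasts 1/12 s, in which the tool goes at most 41.7 mm and 7.16 degrees, less where a joint would pass 70% of its speed; a pose out of reach is approached as far as the arm can. A call with a number of a shift or a turn outside -1 to 1 is refused whole. A call with a gripper value outside its range is refused whole. The fingers move at their own pace and stop on an object; "newtons" is the grip in N (left out, the last holds). Time passes only in rows, so rows that repeat a pose let the fingers close. It gives the time, the measured TCP pose, the force, the opening and the grip force at its end, in the units of the state.
- env.observe(): the state, without advancing time (a new reading comes with each control period).
- optics.get_image(name): name is "scene" or "top" or "wrist"; returns a dict with "image" (420x560x3 uint8, red, green, blue), "intrinsics" (3x3 intrinsics, pixels), "origin" and "orientation" of the camera in the world; the wrist camera has in their place "tool_from_camera" (4x4, takes a point from camera to tool coordinates, whose origin is the TCP and whose axes are the flange's). Camera axes: x right, y down, z forward; pixel columns grow to the right and rows downward; lengths in m; the calibration is good to about 2 mm. A picture is of the moment at which its call begins: read the wrist's pose just before it. There is no depth.
- env.close_job(): hands the job in; it is judged then, once.
The state is a dict: "time_s": time; "q": joint angles; "qvel": joint speeds; "joint_efforts": joint torques, N m; "position": TCP position; "tool_rot": TCP orientation; "ft_force": force on the tool from outside, world axes, zero at the start; "wrist_torque": the same for the moment, N m; "grip_width": finger opening in m; "gripper_force": force on a finger pad.
Only numpy, scipy, OpenCV 4.12 (cv2) and the standard library are available. Lean on these libraries where they do the work, as an engineer would, in place of code of your own. Each camera call takes 0.05 s, during which the arm holds its last target. There are 200 camera calls.

## Working session

There is one attempt and no reset: what is moved stays moved. The work goes in short steps, Python scripts to look and compute and a tool call to move; the robot and the scene stay as the last step left them, time stands still between calls to the robot, and variables do not carry over. Pictures are saved under pics/ and viewed, at most 10 in all, crops included, and the job is handed in when it is done.

Besides the shell and the picture viewer there is one more tool, called after ">>>" as name(argument=value, ...), one argument or row to a line, values as JSON. arm_command: Moves the arm, as the interface text tells. Shift numbers are shares of 500 mm and turn numbers shares of 120 degrees, none past 1 either way. Its arguments: {"type":"object","properties":{"commands":{"type":"array","items":{"type":"number"}},"newtons":{"type":"number"}},"required":["commands"]}

```bash
ls; mkdir -p pics
python3 - <<'E'
from rig import env, optics
import cv2,pickle
s=env.observe(); print(s)
d={}
for n in ["scene","top"]:
    r=optics.get_image(n); d[n]=r
    cv2.imwrite(f"pics/{n}0.png",r["image"][:,:,::-1]); print(n,r["intrinsics"],r["origin"],r["orientation"])
r=optics.get_image("wrist");print(r["tool_from_camera"],r["intrinsics"])
pickle.dump(d,open("d0.pkl","wb"))
E
```

```text
pics
{'time_s': 0.0, 'q': array([ 6.35242134e+01,  2.18405136e+01,  7.43877840e+01,  8.90935618e-04,
        8.38571708e+01, -1.23357372e+01]), 'qvel': array([ 0.04539261,  0.07805932,  0.11038516, -0.10370803, -0.05879183,
       -0.03586527]), 'joint_efforts': array([-2.64523587e-04, -4.48472786e+01, -2.31271577e+01, -2.64775808e-04,
        4.89754122e-03,  4.85518092e-05]), 'position': array([0.13420578, 0.53302936, 0.21279843]), 'tool_rot': array([[-9.69700970e-01,  2.44294018e-01, -6.78870367e-04],
       [ 2.44294733e-01,  9.69700118e-01, -1.32836676e-03],
       [ 3.33788622e-04, -1.45396299e-03, -9.99998887e-01]]), 'ft_force': array([ 1.27487322,  0.67444336, -0.4543219 ]), 'wrist_torque': array([-0.05097011,  0.00525148, -0.01817286]), 'gripper_force': 0.0, 'grip_width': 0.08558163033470333}
scene [[482.70375119   0.         281.94992199]
 [  0.         482.70375119 205.32809036]
 [  0.           0.           1.        ]] [-0.4814509   1.00621843  0.96475371] [[-0.69575504 -0.39526317  0.59974323]
 [-0.71791107  0.4093991  -0.56302404]
 [-0.02299167 -0.82228912 -0.56860529]]
top [[442.24294412   0.         283.64025775]
 [  0.         442.24294412 206.38927698]
 [  0.           0.           1.        ]] [0.2928237  0.09457965 1.31929854] [[ 0.00827643 -0.98935654  0.14527605]
 [-0.99974652 -0.00514486  0.02191846]
 [-0.02093775 -0.14542063 -0.98914835]]
[[-5.43435354e-04 -9.61777905e-01 -2.73830177e-01  6.94293027e-02]
 [ 9.99999827e-01 -4.61457478e-04 -3.63786253e-04  7.22494801e-04]
 [ 2.23520597e-04 -2.73830327e-01  9.61777990e-01 -1.60247708e-01]
 [ 0.00000000e+00  0.00000000e+00  0.00000000e+00  1.00000000e+00]] [[339.60810926   0.         277.76353825]
 [  0.         339.60810926 205.2568861 ]
 [  0.           0.           1.        ]]
```

View pics/top0.png

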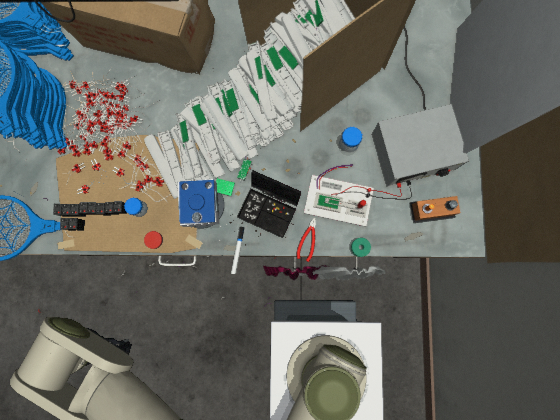

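View pics/scene0.png

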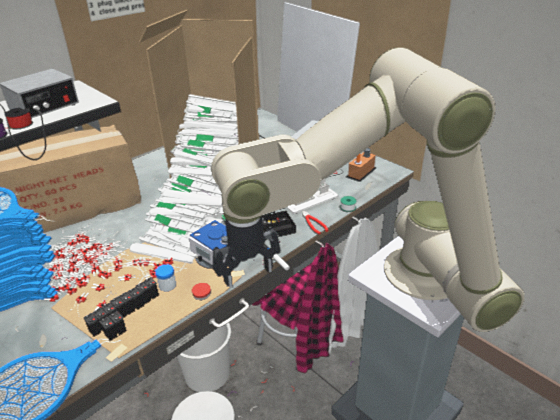

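The top view shows the cover at about (197,203), the rack at (435,208), the tin at (153,240), the spool at (361,246), and blue caps at (135,206) and (351,138). I'll enlarge the cover and rack.

```bash
cat > h.py <<'E'
import numpy as np
def ray(r,u,v,z):
    K,o,R=map(np.array,(r["intrinsics"],r["origin"],r["orientation"]))
    d=R@np.linalg.inv(K)@[u,v,1]; return o+d*(z-o[2])/d[2]
def proj(r,p):
    K,o,R=map(np.array,(r["intrinsics"],r["origin"],r["orientation"]))
    c=K@R.T@(np.array(p)-o); return c[:2]/c[2]
E
python3 - <<'E'
import pickle,cv2,numpy as np
from h import *
r=pickle.load(open("d0.pkl","rb"))["top"]; im=r["image"][:,:,::-1]
a=cv2.resize(im[172:232,170:230],(480,480),interpolation=cv2.INTER_CUBIC)
b=cv2.resize(im[188:228,405:465],(320*3//2,320),interpolation=cv2.INTER_CUBIC)
c=np.zeros((480,800,3),np.uint8); c[:,:480]=a; c[:213,480:]=cv2.resize(b,(320,213))
cv2.imwrite("pics/crop.png",c)
for n,u,v,z in [("cover",197,203,.076),("rack",435,208,.06),("tin",153,240,.02),("spool",361,246,.03),("cap1",135,206,.062),("cap2",351,138,.062)]: print(n,ray(r,u,v,z).round(3))
E
```

```text
cover [0.484 0.37  0.076]
rack [ 0.475 -0.31   0.06 ]
tin [0.381 0.509 0.02 ]
spool [ 0.367 -0.102  0.03 ]
cap1 [0.476 0.553 0.062]
cap2 [ 0.681 -0.073  0.062]
```

View pics/crop.png

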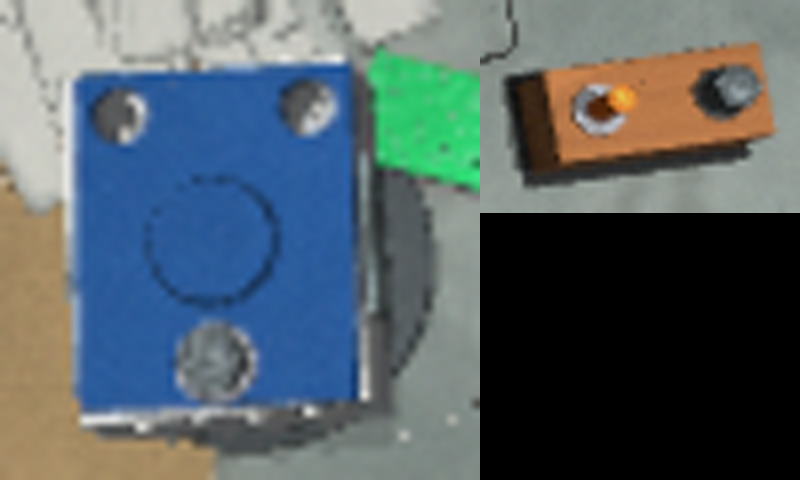

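The crop shows the cover's pivot bolt at (216,362), the drift hole at (120,115) and the bolt hole at (308,107). On the rack the pin's collar is at (598,108) and the bolt's head at (735,88).

```bash
cat >> h.py <<'E'
from rig import env,optics
def wrist():
    s=env.observe(); r=optics.get_image("wrist"); T=np.array(r["tool_from_camera"]); R=np.array(s["tool_rot"])
    r["origin"]=np.array(s["position"])+R@T[:3,3]; r["orientation"]=R@T[:3,:3]; return s,r
def delta(target,yaw=None):
    s=env.observe(); R=np.array(s["tool_rot"]); print("pos",np.array(s["position"]).round(4),"F",np.array(s["ft_force"]).round(1),"t",round(s["time_s"],2))
    out=R.T@(np.array(target)-s["position"])/.5; psi=np.degrees(np.arctan2(R[1,0],R[0,0]))
    print("shift",out.round(4),"yaw now",psi.round(2), "turnz",None if yaw is None else round((psi-yaw)/120,4))
E
python3 - <<'E'
import pickle
from h import *
r=pickle.load(open("d0.pkl","rb"))["top"]
A=lambda x,y:(170+x/8,172+y/8)
B=lambda x,y:(405+(x-480)/5.333,188+y/5.333)
P={n:ray(r,*uv,z) for n,uv,z in [("drift",A(120,115),.076),("bolth",A(308,107),.076),("pivot",A(216,362),.09),("pin",B(598,108),.063),("pintop",B(622,98),.103),("bolt",B(737,86),.088),("r1",B(545,72),.06),("r2",B(760,43),.06),("r3",B(778,132),.06),("r4",B(560,165),.06)]}
for n in P: print(n,P[n].round(4))
d=P["drift"]-P["bolth"]; print("cover yaw",np.degrees(np.arctan2(-d[0],d[1])),np.linalg.norm(d))
d=P["r1"]-P["r2"]; print("rack y dir",np.degrees(np.arctan2(d[1],d[0])),np.linalg.norm(d))
delta([.535,.35,.17],90)
E
```

```text
drift [0.5321 0.4063 0.076 ]
bolth [0.5353 0.3385 0.076 ]
pivot [0.4412 0.3652 0.09  ]
pin [ 0.4741 -0.2867  0.063 ]
pintop [ 0.4736 -0.2871  0.103 ]
bolt [ 0.4825 -0.3519  0.088 ]
r1 [ 0.4939 -0.2601  0.06  ]
r2 [ 0.5103 -0.3754  0.06  ]
r3 [ 0.4621 -0.3827  0.06  ]
r4 [ 0.4437 -0.2663  0.06  ]
cover yaw 2.712942307473877 0.06779952901016902
rack y dir 98.06513624644349 0.11649261602837513
pos [0.1343 0.5331 0.213 ] F [ 0.4 -0.7 -0.6] t 0.15
shift [-0.8667 -0.1592  0.0859] yaw now 165.86 turnz 0.6322
```

>>> arm_command(
  commands=[-1,-0.866,-0.16,0.086,0,0,0.632,-1,-0.866,-0.16,0.086,0,0,0.632,-1,-0.866,-0.16,0.086,0,0,0.632,-1,-0.866,-0.16,0.086,0,0,0.632,-1,-0.866,-0.16,0.086,0,0,0.632,-1,-0.866,-0.16,0.086,0,0,0.632,-1,-0.866,-0.16,0.086,0,0,0.632,-1,-0.866,-0.16,0.086,0,0,0.632,-1,-0.866,-0.16,0.086,0,0,0.632,-1,-0.866,-0.16,0.086,0,0,0.632,-1,-0.866,-0.16,0.086,0,0,0.632,-1,-0.866,-0.16,0.086,0,0,0.632],
)

```text
time_s: 1.15
position: [0.5387, 0.3468, 0.1685]
tool_rot: [[0.009, 1.0, -0.001], [1.0, -0.009, -0.001], [-0.001, -0.001, -1.0]]
ft_force: [0.3, 0.1, -0.5]
grip_width: 0.0855
gripper_force: 0.0
```

Run:
```python
import pickle,cv2
from h import *
s,r=wrist(); pickle.dump(r,open("w1.pkl","wb"))
for n,p in [("drift",[.5321,.4063,.076]),("bolth",[.5353,.3385,.076])]: print(n,proj(r,p).round(1))
c=proj(r,[.5337,.3724,.076]).astype(int); x0,y0=max(c[0]-75,0),max(c[1]-60,0); print(x0,y0)
im=r["image"][:,:,::-1]
cv2.imwrite("pics/w1.png",cv2.resize(im[y0:y0+120,x0:x0+150],(750,600),interpolation=cv2.INTER_CUBIC))
delta([.474,-.287,.2],98)
```

```text
drift [267.8 123.6]
bolth [273.4 213. ]
195 109
pos [0.5365 0.3482 0.169 ] F [-0.3  0.  -0.6] t 1.2
shift [-1.271  -0.1207 -0.0608] yaw now 89.8 turnz -0.0683
```

View pics/w1.png

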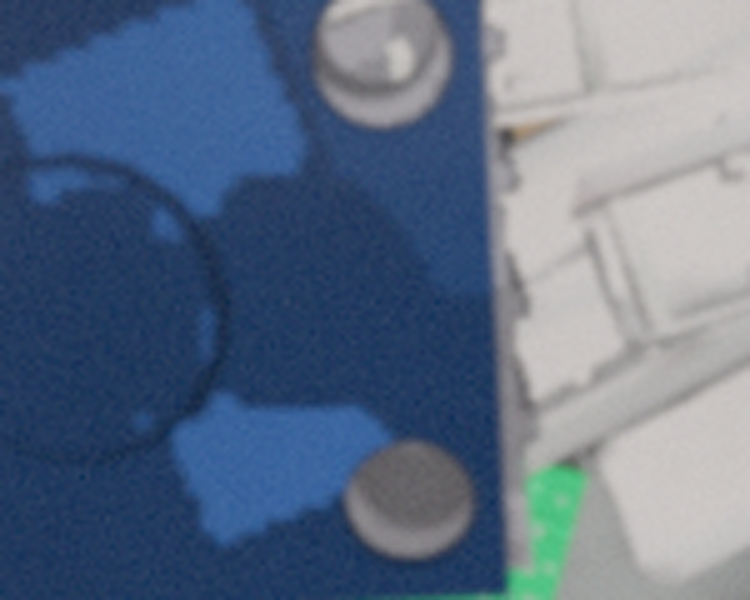

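The drift hole is at crop (383,62) and the bolt hole at (410,500). In both, an arc of the housing hole shows lower down, near (370,93) and (410,530), so the housing holes lie towards image up (+y). I'll fit circles to get the offset.

Run:
```python
import pickle
from h import *
from scipy.optimize import least_squares
r=pickle.load(open("w1.pkl","rb"))
def fit(pts,z):
    P=np.array([ray(r,195+x/5-.4,109+y/5-.4,z)[:2] for x,y in pts])
    f=least_squares(lambda c:np.hypot(*(P-c).T)-.01,P.mean(0)+[0,.003]); return f.x,(np.abs(f.fun).max()*1e3).round(2)
C=fit([(316,50),(330,100),(380,128),(430,105),(450,50)],.076); H=fit([(335,83),(370,93),(405,86),(435,62)],.07)
c=fit([(345,500),(360,535),(408,560),(455,540),(474,500),(408,440)],.076); h=fit([(350,490),(375,517),(410,530),(445,520),(470,495)],.07)
for n,a in zip("CHch",(C,H,c,h)): print(n,a[0].round(4),a[1])
print("off",H[0]-C[0],h[0]-c[0],np.hypot(*(C[0]-c[0])))
```

```text
C [0.5346 0.409 ] 0.35
H [0.5334 0.4132] 0.28
c [0.5378 0.3421] 0.48
h [0.5381 0.3453] 0.31
off [-0.00115435  0.00425544] [0.00027637 0.00315512] 0.066887384169835
```

>>> arm_command(
  commands=[-1,-1,-0.1,-0.062,0,0,-0.068,-1,-1,-0.1,-0.062,0,0,-0.068,-1,-1,-0.1,-0.062,0,0,-0.068,-1,-1,-0.1,-0.062,0,0,-0.068,-1,-1,-0.1,-0.062,0,0,-0.068,-1,-1,-0.1,-0.062,0,0,-0.068,-1,-1,-0.1,-0.062,0,0,-0.068,-1,-1,-0.1,-0.062,0,0,-0.068,-1,-1,-0.1,-0.062,0,0,-0.068,-1,-1,-0.1,-0.062,0,0,-0.068,-1,-1,-0.1,-0.062,0,0,-0.068,-1,-1,-0.1,-0.062,0,0,-0.068],
)

```text
time_s: 2.2
position: [0.4844, -0.1469, 0.2016]
tool_rot: [[-0.144, 0.99, 0.0], [0.99, 0.144, 0.0], [0.0, 0.0, -1.0]]
ft_force: [0.6, 0.1, 0.0]
grip_width: 0.0851
gripper_force: 0.0
```

Run:
```python
from h import *
delta([.474,-.287,.2],98)
```

```text
pos [ 0.4844 -0.1469  0.2016] F [0.6 0.1 0. ] t 2.2
shift [-0.2743 -0.061   0.0032] yaw now 98.3 turnz 0.0025
```

>>> arm_command(
  commands=[-1,-0.274,-0.061,0.003,0,0,0,-1,-0.274,-0.061,0.003,0,0,0,-1,-0.274,-0.061,0.003,0,0,0,-1,-0.274,-0.061,0.003,0,0,0,-1,-0.274,-0.061,0.003,0,0,0,-1,-0.274,-0.061,0.003,0,0,0,-1,-0.274,-0.061,0.003,0,0,0,-1,-0.274,-0.061,0.003,0,0,0],
)

```text
time_s: 2.87
position: [0.4749, -0.2842, 0.2]
tool_rot: [[-0.145, 0.989, 0.0], [0.989, 0.145, 0.0], [0.0, 0.0, -1.0]]
ft_force: [0.1, 0.2, -0.0]
grip_width: 0.0858
gripper_force: 0.0
```

Run:
```python
import pickle,cv2
from h import *
s,r=wrist(); pickle.dump(r,open("w2.pkl","wb")); print(s["position"],s["qvel"].round(2))
for n,p in [("pintop",[.474,-.287,.103]),("bolttop",[.4825,-.352,.086])]: print(n,proj(r,p).round(1))
c=proj(r,[.478,-.32,.09]).astype(int); x0,y0=max(c[0]-75,0),max(c[1]-60,0); print(x0,y0)
im=r["image"][:,:,::-1]
cv2.imwrite("pics/w2.png",cv2.resize(im[y0:y0+120,x0:x0+150],(750,600),interpolation=cv2.INTER_CUBIC))
```

```text
[ 0.47487683 -0.28424161  0.19998315] [-0.21  0.03 -0.36 -0.1  -0.06 -0.17]
pintop [275.8 204.6]
bolttop [275.  270.4]
200 177
```

View pics/w2.png

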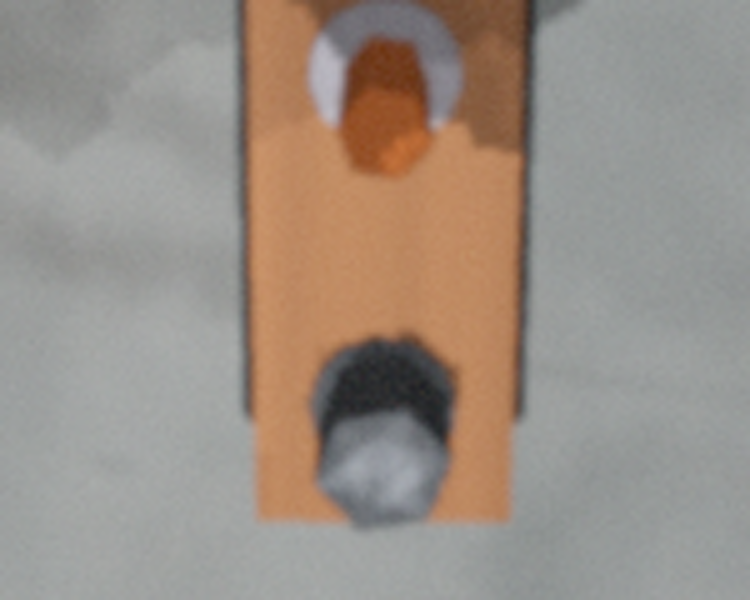

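The pin's handle top is at (387,133) and the bolt's head top at (384,468), both on a rack that lines up with the tool. I'll fit the handle's prism to get position and flat angle.

```bash
cat > fit.py <<'E'
import cv2
from h import *
from scipy.optimize import minimize
def prism(r,p,w,z0,z1,U):
    a=np.radians(np.arange(6)*60+30)+p[2]; R=w/np.sqrt(3)
    pts=np.array([proj(r,[p[0]+R*np.cos(t),p[1]+R*np.sin(t),z]) for z in (z0,z1) for t in a])
    m=np.zeros((420*U,560*U),np.uint8); cv2.fillConvexPoly(m,np.round(cv2.convexHull(((pts+.5)*U-.5).astype(np.float32))).astype(int),1); return m
def fit(r,mask,x,y,w,z0,z1,U=6):
    M=cv2.resize(mask.astype(np.float32),None,fx=U,fy=U,interpolation=cv2.INTER_LINEAR)>.5
    best=[]
    for yaw in range(0,60,10):
        f=lambda q:(lambda m:1-(m&M).sum()/(m|M).sum())(prism(r,[q[0]/1e3,q[1]/1e3,np.radians(q[2])],w,z0,z1,U)>0)
        o=minimize(f,[x*1e3,y*1e3,yaw],method="Nelder-Mead",options=dict(initial_simplex=[[x*1e3,y*1e3,yaw],[x*1e3+3,y*1e3,yaw],[x*1e3,y*1e3+3,yaw],[x*1e3,y*1e3,yaw+8]],maxfev=80))
        best.append((round(o.fun,4),o.x.round(2)))
    return sorted(best,key=lambda b:b[0])
E
python3 - <<'E'
import pickle
from fit import *
r=pickle.load(open("w2.pkl","rb"))
h=cv2.cvtColor(r["image"],cv2.COLOR_RGB2HSV); y,x=200,277
print(h[203,277],h[195,277],h[230,277])
m=(h[...,1]>190)&(h[...,0]<25); m[:180]=0;m[216:]=0;m[:,:255]=0;m[:,300:]=0; print(m.sum())
for b in fit(r,m,.475,-.287,.014,.063,.103)[:3]: print(b)
E
```

```text
[ 11 193 147] [ 10 179 135] [ 13 120 191]
85
(np.float64(0.8236), array([ 473.21, -283.14,   10.43]))
(np.float64(0.824), array([ 473.28, -283.32,    9.53]))
(np.float64(0.824), array([ 473.03, -283.18,    9.98]))
```

Run:
```python
import pickle
from fit import *
r=pickle.load(open("w2.pkl","rb"))
h=cv2.cvtColor(cv2.GaussianBlur(r["image"],(3,3),0),cv2.COLOR_RGB2HSV)
for t in (150,160):
    m=(h[...,1]>t)&(h[...,0]<25); m[:182]=0;m[216:]=0;m[:,:255]=0;m[:,300:]=0; print(m.sum())
    for b in fit(r,m,.475,-.287,.014,.063,.103)[:2]: print(b)
g=cv2.cvtColor(r["image"],cv2.COLOR_RGB2HSV); m=(g[...,1]<90); m[:254]=0;m[285:]=0;m[:,:258]=0;m[:,:]&=(np.arange(560)<298)
m[281:]=m[281:]; 
for b in fit(r,m,.4825,-.352,.022,.07,.086)[:2]: print("bolt",b)
d=proj(r,[.474,-.287,.06]);print(d)
```

```text
359
(np.float64(0.2015), array([ 474.5 , -286.62,    6.4 ]))
(np.float64(0.2025), array([ 474.61, -286.45,    6.46]))
338
(np.float64(0.2451), array([ 474.66, -286.28,   63.07]))
(np.float64(0.2454), array([ 474.65, -285.77,   10.69]))
bolt (np.float64(0.2487), array([ 483.67, -353.68,   -7.93]))
bolt (np.float64(0.2497), array([ 483.68, -353.71,   54.3 ]))
[276.11419572 191.68294506]
```

Run:
```python
import pickle
from h import *
r=pickle.load(open("d0.pkl","rb"))["top"]
for z in (0,.1): print([ray(r,u,v,z).round(3) for u,v in ((392,184),(430,175),(467,162))])
delta([.4745,-.2866,.14],98.3); delta([.4745,-.2866,.087])
```

```text
[array([ 0.557, -0.203,  0.   ]), array([ 0.585, -0.318,  0.   ]), array([ 0.626, -0.432,  0.   ])]
[array([ 0.537, -0.181,  0.1  ]), array([ 0.563, -0.287,  0.1  ]), array([ 0.6  , -0.392,  0.1  ])]
pos [ 0.4749 -0.2844  0.2   ] F [ 0.2 -0.8 -0.9] t 2.92
shift [-0.0042 -0.0015  0.12  ] yaw now 98.31 turnz 0.0001
pos [ 0.4749 -0.2844  0.2   ] F [ 0.2 -0.8 -0.9] t 2.92
shift [-0.0042 -0.0015  0.226 ] yaw now 98.31 turnz None
```

>>> arm_command(
  commands=[0,-0.004,-0.001,0.06,0,0,0,0,-0.004,-0.001,0.12,0,0,0,0,-0.004,-0.001,0.17,0,0,0,0,-0.004,-0.001,0.2,0,0,0,0,-0.004,-0.001,0.226,0,0,0,0,-0.004,-0.001,0.226,0,0,0,0,-0.004,-0.001,0.226,0,0,0],
)

```text
time_s: 3.5
position: [0.4746, -0.2873, 0.0868]
tool_rot: [[-0.143, 0.99, -0.0], [0.99, 0.143, 0.0], [0.001, -0.0, -1.0]]
ft_force: [-0.5, 0.0, 0.0]
grip_width: 0.0428
gripper_force: 0.0
```

>>> arm_command(
  commands=[1,0,0,0,0,0,0,1,0,0,0,0,0,0,1,0,0,0,0,0,0,1,0,0,0,0,0,0,1,0,0,0,0,0,0,1,0,0,0,0,0,0],
  newtons=80,
)

```text
time_s: 4.0
position: [0.4744, -0.2882, 0.0869]
tool_rot: [[-0.142, 0.99, 0.0], [0.99, 0.142, -0.0], [-0.0, 0.0, -1.0]]
ft_force: [0.9, -0.2, -0.3]
grip_width: -0.0001
gripper_force: 0.0
```

Run:
```python
import pickle,cv2
from h import *
s,r=wrist(); pickle.dump(r,open("w3.pkl","wb")); print(s["position"],s["grip_width"])
cv2.imwrite("pics/w3.png",r["image"][:,:,::-1])
t=optics.get_image("top");c=cv2.resize(t["image"][180:240,390:480,::-1],(720,480));cv2.imwrite("pics/t3.png",c)
```

```text
[ 0.47437863 -0.28818585  0.08690709] -5.283180643986693e-05
```

View pics/w3.png

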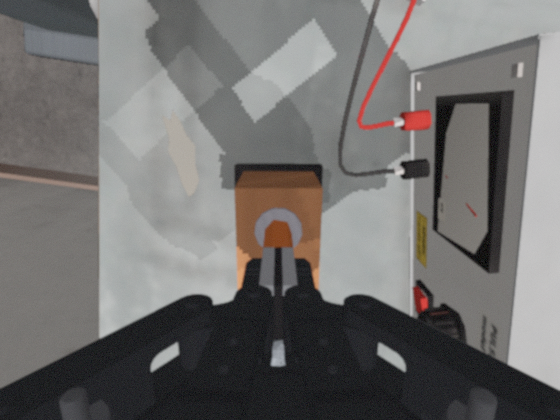

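Run:
```python
import pickle
from h import *
r=pickle.load(open("w3.pkl","rb"))
print(ray(r,278.5,226,.063), [ray(r,u,v,.06).round(3) for u,v in ((236,185),(322,185))])
print("tcp px",proj(r,[.4744,-.2882,.0869]),"tip",proj(r,[.4744,-.2882,.068]))
s=env.observe(); print(np.array(s["tool_rot"]).round(4))
```

```text
[ 0.47431648 -0.28287641  0.063     ] [array([ 0.447, -0.263,  0.06 ]), array([ 0.495, -0.256,  0.06 ])]
tcp px [277.26525502 251.37977317] tip [277.3201975  237.80272851]
[[-1.422e-01  9.898e-01  1.000e-04]
 [ 9.898e-01  1.422e-01 -1.000e-04]
 [-1.000e-04  1.000e-04 -1.000e+00]]
```

View pics/t3.png

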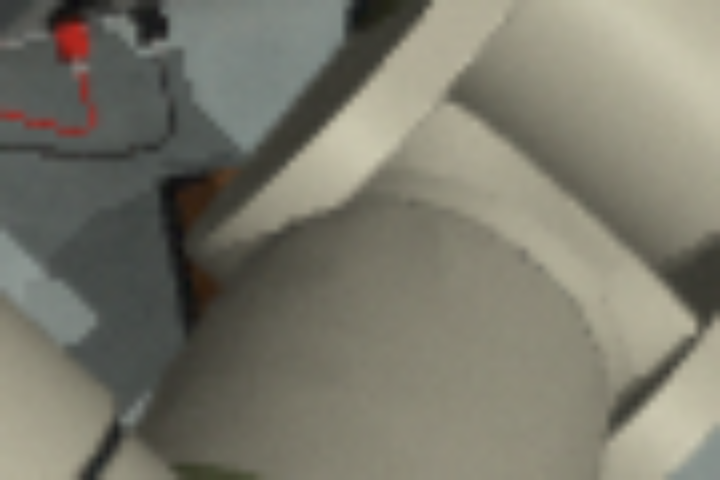

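Run:
```python
import pickle,cv2
r=pickle.load(open("w3.pkl","rb"))
cv2.imwrite("pics/w3c.png",cv2.resize(r["image"][195:295,220:340,::-1],(720,600),interpolation=cv2.INTER_CUBIC))
```

```text
(no output)
```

View pics/w3c.png

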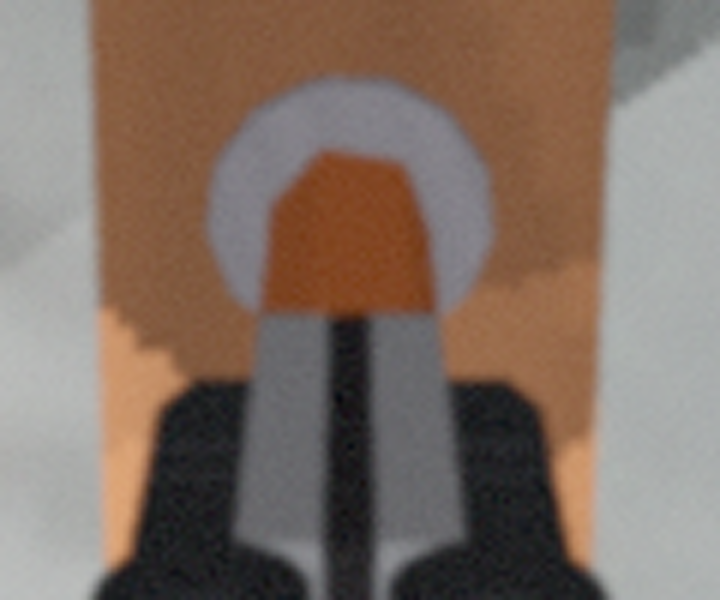

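The fingers are shut (width 0). In the crop the pads' lower edge at row 310 hides the top of the handle, so the fingertips seem to be above the handle rather than beside it. I'll feel downward gently to find out where the tips really are.

>>> arm_command(
  commands=[1,0,0,0.002,0,0,0,1,0,0,0.004,0,0,0,1,0,0,0.006,0,0,0,1,0,0,0.008,0,0,0,1,0,0,0.008,0,0,0],
  newtons=40,
)

```text
time_s: 4.52
position: [0.4749, -0.2886, 0.085]
tool_rot: [[-0.142, 0.99, 0.002], [0.99, 0.142, -0.002], [-0.003, 0.002, -1.0]]
ft_force: [-5.1, 3.6, 19.7]
grip_width: -0.0001
gripper_force: 9.9
```

Contact came with the reported TCP at z=0.085. With the tips shut above the handle top (0.103), they must stand about 18 mm behind the reported TCP, not 19 mm ahead of it. I'll open, then go lower in stages and check force.

>>> arm_command(
  commands=[0,0,0,-0.02,0,0,0,0,0,0,-0.02,0,0,0,0,0,0,-0.02,0,0,0,0,0.006,0,-0.02,0,0,0,0,0.008,0,-0.01,0,0,0,0,0.008,0,0,0,0,0,0,0.008,0,0.006,0,0,0,0,0.008,0,0.01,0,0,0,0,0.008,0,0.014,0,0,0,0,0.008,0,0.014,0,0,0],
)

```text
time_s: 5.35
position: [0.4737, -0.2841, 0.0751]
tool_rot: [[-0.142, 0.99, -0.001], [0.99, 0.142, 0.001], [0.001, -0.001, -1.0]]
ft_force: [0.8, 0.2, -0.8]
grip_width: 0.0429
gripper_force: 0.0
```

>>> arm_command(
  commands=[0,0,0,0.006,0,0,0,0,0,0,0.012,0,0,0,0,0,0,0.018,0,0,0,0,0,0,0.018,0,0,0],
)

```text
time_s: 5.68
position: [0.4735, -0.284, 0.066]
tool_rot: [[-0.142, 0.99, -0.001], [0.99, 0.142, 0.001], [0.001, -0.001, -1.0]]
ft_force: [-0.3, -0.0, -0.9]
grip_width: 0.0426
gripper_force: 0.0
```

>>> arm_command(
  commands=[0,0.002,0,0.01,0,0,0,0,0.002,0,0.02,0,0,0,0,0.002,0,0.028,0,0,0,0,0.002,0,0.032,0,0,0,0,0.002,0,0.032,0,0,0],
)

```text
time_s: 6.1
position: [0.4734, -0.283, 0.05]
tool_rot: [[-0.142, 0.99, -0.001], [0.99, 0.142, 0.001], [0.001, -0.001, -1.0]]
ft_force: [0.1, -0.4, -0.1]
grip_width: 0.0426
gripper_force: 0.0
```

>>> arm_command(
  commands=[1,0,0,0,0,0,0,1,0,0,0,0,0,0,1,0,0,0,0,0,0,1,0,0,0,0,0,0,1,0,0,0,0,0,0,1,0,0,0,0,0,0],
  newtons=80,
)

```text
time_s: 6.6
position: [0.4738, -0.2833, 0.051]
tool_rot: [[-0.142, 0.99, 0.001], [0.99, 0.142, -0.001], [-0.001, 0.001, -1.0]]
ft_force: [-0.1, 0.1, 3.8]
grip_width: 0.0135
gripper_force: 78.0
```

>>> arm_command(
  commands=[1,0,0,-0.02,0,0,0,1,0,0,-0.06,0,0,0,1,0,0,-0.12,0,0,0,1,0,0,-0.18,0,0,0,1,0,0,-0.24,0,0,0,1,0,0,-0.24,0,0,0,1,0,0,-0.24,0,0,0,1,0,0,-0.24,0,0,0],
)

```text
time_s: 7.27
position: [0.4731, -0.2827, 0.1699]
tool_rot: [[-0.142, 0.99, -0.001], [0.99, 0.142, 0.001], [0.001, -0.001, -1.0]]
ft_force: [-0.1, -0.5, -2.2]
grip_width: 0.0133
gripper_force: 78.1
```

Run:
```python
import pickle,cv2
from h import *
s,r=wrist(); pickle.dump(r,open("w4.pkl","wb")); print(s["position"],s["ft_force"],s["qvel"])
cv2.imwrite("pics/w4.png",cv2.resize(r["image"][160:310,180:380,::-1],(800,600),interpolation=cv2.INTER_CUBIC))
delta([.475,.15,.175],93)
```

```text
[ 0.47311589 -0.28273922  0.16989904] [-0.12130842 -0.52086631 -2.16950333] [-0.12211251  1.14800428  0.82551533 -0.08889575 -0.07193688 -0.055172  ]
pos [ 0.473  -0.2827  0.1694] F [ 1.   1.1 -2. ] t 7.32
shift [ 0.856   0.127  -0.0095] yaw now 98.18 turnz 0.0431
```

View pics/w4.png

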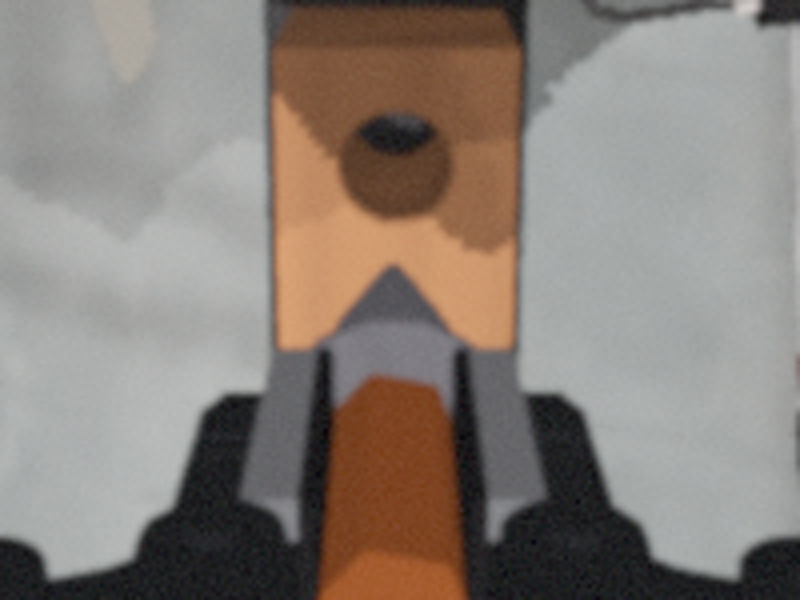

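The pin is held upright, with its tip at crop (394,265) and the empty rack hole at (397,165). I'll compute the tip offset in the tool frame and start the transfer.

Run:
```python
import pickle
from h import *
r=pickle.load(open("w4.pkl","rb"))
f=lambda x,y:(180+x/4-.4,160+y/4-.4)
for zt in (.121,.127,.131):
    p=ray(r,*f(394,265),zt); s=env.observe(); R=np.array(s["tool_rot"]); print(zt,p.round(4),"tool mm",(R.T@(p-s["position"])*1e3).round(1))
print("rackhole",ray(r,*f(397,165),.06))
```

```text
0.121 [ 0.474 -0.286  0.121] tool mm [-3.6  0.6 48.4]
0.127 [ 0.4737 -0.2839  0.127 ] tool mm [-1.4  0.6 42.4]
0.131 [ 0.4735 -0.2825  0.131 ] tool mm [-0.   0.6 38.4]
rackhole [ 0.47451352 -0.28551145  0.06      ]
```

>>> arm_command(
  commands=[1,0.856,0.127,-0.02,0,0,0.043,1,0.856,0.127,-0.02,0,0,0.043,1,0.856,0.127,-0.02,0,0,0.043,1,0.856,0.127,-0.02,0,0,0.043,1,0.856,0.127,-0.02,0,0,0.043,1,0.856,0.127,-0.02,0,0,0.043,1,0.856,0.127,-0.02,0,0,0.043,1,0.856,0.127,-0.02,0,0,0.043,1,0.856,0.127,-0.02,0,0,0.043,1,0.856,0.127,-0.02,0,0,0.043,1,0.856,0.127,-0.02,0,0,0.043,1,0.856,0.127,-0.02,0,0,0.043],
)

```text
time_s: 8.32
position: [0.4745, 0.1528, 0.1794]
tool_rot: [[-0.057, 0.998, -0.003], [0.998, 0.057, 0.001], [0.001, -0.003, -1.0]]
ft_force: [-1.3, 0.8, -2.3]
grip_width: 0.0127
gripper_force: 80.2
```

Run:
```python
from h import *
delta([.534,.38,.18],93)
```

```text
pos [0.4745 0.1528 0.1794] F [-1.3  0.8 -2.3] t 8.32
shift [ 0.4469  0.1448 -0.0013] yaw now 93.28 turnz 0.0023
```

>>> arm_command(
  commands=[1,0.446,0.144,0,0,0,0,1,0.446,0.144,0,0,0,0,1,0.446,0.144,0,0,0,0,1,0.446,0.144,0,0,0,0,1,0.446,0.144,0,0,0,0,1,0.446,0.144,0,0,0,0,1,0.446,0.144,0,0,0,0,1,0.446,0.144,0,0,0,0,1,0.446,0.144,0,0,0,0,1,0.446,0.144,0,0,0,0],
)

```text
time_s: 9.15
position: [0.5358, 0.3745, 0.1803]
tool_rot: [[-0.051, 0.999, -0.001], [0.999, 0.051, -0.001], [-0.001, -0.001, -1.0]]
ft_force: [0.5, 0.3, -0.9]
grip_width: 0.0125
gripper_force: 80.2
```

Run:
```python
import pickle,cv2
from h import *
s,r=wrist(); pickle.dump(r,open("w5.pkl","wb")); print(s["position"],s["qvel"].round(2))
print(proj(r,[.5335,.4075,.076]))
cv2.imwrite("pics/w5.png",cv2.resize(r["image"][130:280,180:380,::-1],(800,600),interpolation=cv2.INTER_CUBIC))
```

```text
[0.53579357 0.37454075 0.18030631] [-0.17 -0.62 -0.35  0.08  0.06  0.17]
[276.90023203 157.90446481]
```

View pics/w5.png

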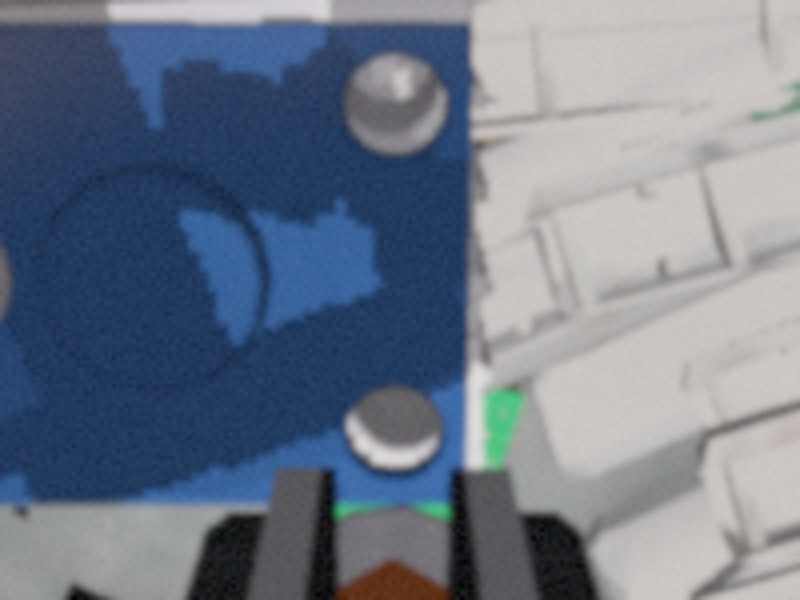

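The hand camera shows the drift hole at crop (396,103) and the bolt hole at (393,430). In this view the collar sits lower relative to the fingers, and I can't see the pin tip. Either the pin has swung or it has turned onto its flats, so I'll fit its pose in the hand.

```bash
cat > model.py <<'E'
from h import *
from scipy.optimize import least_squares
T=np.array(optics.get_image("wrist")["tool_from_camera"]); f,cy=339.6,205.26
def row(x,z):
    c=np.linalg.inv(T)@[x,0,z,1]; return cy+f*c[1]/c[2]
def pt(g,th,s,off): # s along axis down, off toward +x
    return g[0]+s*np.sin(th)+off*np.cos(th), g[1]+s*np.cos(th)-off*np.sin(th)
def rows(g,th): return [row(*pt(g,th,*so)) for so in ((.075,.002),(.0225,.014),(.02,.0081),(-.02,0.0081))]
E
python3 - <<'E'
from model import *
obs=np.array([226,240,254]); 
o=least_squares(lambda p:np.array(rows(p[:2],p[2])[:3])-obs,[0,-.03,0],x_scale=[.01,.01,.1]); print("w4",o.x.round(4),np.degrees(o.x[2]),o.fun,rows(o.x[:2],o.x[2]))
for gz in (-.032,-.029,-.026):
    o=least_squares(lambda p:np.array(rows([p[0],gz],p[1])[1:3])-[257,270],[0,0],x_scale=[.01,.1]); print("w5",gz,o.x[0].round(4),np.degrees(o.x[1]),o.fun,rows([o.x[0],gz],o.x[1]))
print(rows([0,-.032],0),rows([-.003,-.032],0))
E
```

```text
w4 [-0.0024 -0.0361  0.0061] 0.3474407198317697 [-2.84217094e-14  0.00000000e+00  0.00000000e+00] [np.float64(225.99999999999997), np.float64(240.0), np.float64(254.0), np.float64(302.17955586358323)]
w5 -0.032 -0.0077 -15.195940337555294 [5.68434189e-14 0.00000000e+00] [np.float64(262.1220174915174), np.float64(257.00000000000006), np.float64(270.0), np.float64(292.1627998052347)]
w5 -0.029 -0.011 -9.955713340732608 [0. 0.] [np.float64(254.46010321509664), np.float64(257.0), np.float64(270.0), np.float64(301.21226791655135)]
w5 -0.026 -0.016 1.593305556831963 [ 0.01182757 -0.01192107] [np.float64(237.97655592788814), np.float64(257.0118275654147), np.float64(269.98807893129856), np.float64(319.958676169098)]
[np.float64(220.85570806873005), np.float64(232.14535875942948), np.float64(245.80972655421425), np.float64(289.4491244370448)] [np.float64(225.35317840623102), np.float64(238.0855397184103), np.float64(251.7088997562321), np.float64(296.9144660516173)]
```

Run:
```python
import pickle,cv2
for w,a in (("w4",215),("w5",215)):
    im=pickle.load(open(w+".pkl","rb"))["image"]; b=im[:,276:280].mean(1).astype(int)
    print(w,[(i,*b[i]) for i in range(a,345,3)])
```

```text
w4 [(215, np.int64(172), np.int64(122), np.int64(87)), (218, np.int64(207), np.int64(153), np.int64(110)), (221, np.int64(208), np.int64(154), np.int64(111)), (224, np.int64(205), np.int64(151), np.int64(110)), (227, np.int64(111), np.int64(92), np.int64(87)), (230, np.int64(85), np.int64(83), np.int64(89)), (233, np.int64(86), np.int64(84), np.int64(89)), (236, np.int64(84), np.int64(82), np.int64(88)), (239, np.int64(96), np.int64(92), np.int64(98)), (242, np.int64(126), np.int64(125), np.int64(132)), (245, np.int64(125), np.int64(124), np.int64(131)), (248, np.int64(127), np.int64(124), np.int64(131)), (251, np.int64(124), np.int64(122), np.int64(128)), (254, np.int64(126), np.int64(94), np.int64(84)), (257, np.int64(127), np.int64(67), np.int64(35)), (260, np.int64(127), np.int64(67), np.int64(32)), (263, np.int64(126), np.int64(68), np.int64(33)), (266, np.int64(127), np.int64(69), np.int64(34)), (269, np.int64(126), np.int64(67), np.int64(32)), (272, np.int64(127), np.int64(68), np.int64(35)), (275, np.int64(127), np.int64(69), np.int64(37)), (278, np.int64(126), np.int64(66), 
[... 2631 characters left out ...]
1)), (305, np.int64(151), np.int64(83), np.int64(42)), (308, np.int64(152), np.int64(82), np.int64(41)), (311, np.int64(151), np.int64(82), np.int64(39)), (314, np.int64(151), np.int64(82), np.int64(41)), (317, np.int64(152), np.int64(85), np.int64(44)), (320, np.int64(150), np.int64(81), np.int64(39)), (323, np.int64(152), np.int64(84), np.int64(43)), (326, np.int64(150), np.int64(83), np.int64(42)), (329, np.int64(151), np.int64(82), np.int64(42)), (332, np.int64(119), np.int64(77), np.int64(57)), (335, np.int64(33), np.int64(32), np.int64(34)), (338, np.int64(31), np.int64(28), np.int64(31)), (341, np.int64(28), np.int64(27), np.int64(28)), (344, np.int64(26), np.int64(24), np.int64(25))]
```

```bash
cat >> model.py <<'E'
def solve(obs4): # collar front, base front vertex, top front vertex, top back vertex
    def m(p): return np.array([row(*pt(p[:2],p[2],*so)) for so in ((.0225,.014),(.02,.0081),(-.02,.0081),(-.02,-.0081))])-obs4
    return least_squares(m,[0,-.03,0],x_scale=[.01,.01,.1])
E
python3 - <<'E'
from model import *
for ob in ([240,253.5,298,331.5],[256.5,269.5,290.5,332]):
    o=solve(ob); print((o.x[:2]*1e3).round(1),np.degrees(o.x[2]).round(1),o.fun.round(1),"tip",[(v*1e3).round(1) for v in pt(o.x[:2],o.x[2],.075,0)])
E
```

```text
[-10.  -19.4] 2.5 [ 0.4 -0.5 -0.1  0.1] tip [np.float64(-6.7), np.float64(55.5)]
[-10.5 -25.7] -14.9 [ 0.2 -0.3 -0.   0. ] tip [np.float64(-29.9), np.float64(46.8)]
```

Run:
```python
import pickle
from h import *
r=pickle.load(open("w5.pkl","rb")); im=r["image"]
f=lambda x,y:(180+x/4-.4,130+y/4-.4)
print("C",ray(r,*f(396,103),.076),"B",ray(r,*f(393,429),.076))
print([(i,*im[i,276:281].mean(0).astype(int).tolist()) for i in range(140,174)])
for y in (126,128,130,132): print(y,ray(r,*f(396,y),.070)[1])
```

```text
C [0.53472046 0.40955103 0.076     ] B [0.53757284 0.34190792 0.076     ]
[(140, 53, 75, 115), (141, 54, 75, 113), (142, 65, 80, 111), (143, 102, 106, 122), (144, 135, 135, 144), (145, 151, 149, 153), (146, 160, 157, 161), (147, 170, 167, 169), (148, 178, 176, 177), (149, 180, 178, 178), (150, 178, 176, 175), (151, 171, 168, 168), (152, 164, 161, 162), (153, 158, 156, 157), (154, 143, 141, 143), (155, 120, 117, 121), (156, 104, 102, 104), (157, 103, 101, 105), (158, 101, 99, 103), (159, 102, 100, 103), (160, 104, 102, 106), (161, 105, 103, 105), (162, 111, 109, 112), (163, 123, 121, 124), (164, 133, 130, 134), (165, 137, 135, 138), (166, 136, 134, 139), (167, 121, 121, 127), (168, 87, 91, 104), (169, 49, 63, 89), (170, 34, 57, 91), (171, 29, 54, 92), (172, 34, 59, 95), (173, 35, 58, 95)]
126 0.404173382536065
128 0.4037732517441848
130 0.4033727957896351
132 0.4029720142758939
```

>>> arm_command(
  commands=[1,0,0,0,0,0,0,1,0,0,0,0,0.03,0,1,0,0,0,0,0.06,0,1,0,0,0,0,0.09,0,1,0,0,0,0,0.125,0,1,0,0,0,0,0.125,0,1,0,0,0,0,0.125,0,1,0,0,0,0,0.125,0],
  newtons=120,
)

```text
time_s: 9.97
position: [0.5358, 0.376, 0.1809]
tool_rot: [[-0.051, 0.999, -0.013], [0.965, 0.053, 0.257], [0.257, 0.0, -0.966]]
ft_force: [0.2, 0.1, -1.6]
grip_width: 0.0122
gripper_force: 117.0
```

```bash
cat > hand.py <<'E'
from model import *
def edges(show=False):
    s,r=wrist(); b=r["image"][:,276:280].mean(1).astype(int)
    if show: print([(i,*b[i].tolist()) for i in range(200,345,3)])
    return s,r
E
python3 - <<'E'
from hand import *
s,r=edges(True); print(s["position"],np.array(s["tool_rot"]).round(3).tolist(),s["grip_width"])
E
```

```text
[(200, 144, 141, 145), (203, 157, 153, 159), (206, 45, 69, 108), (209, 41, 70, 114), (212, 38, 69, 113), (215, 37, 68, 113), (218, 41, 70, 114), (221, 36, 61, 100), (224, 31, 58, 94), (227, 31, 57, 94), (230, 31, 58, 94), (233, 32, 58, 95), (236, 35, 59, 97), (239, 35, 60, 96), (242, 34, 58, 96), (245, 34, 59, 97), (248, 32, 58, 95), (251, 34, 60, 96), (254, 32, 59, 96), (257, 90, 89, 97), (260, 110, 107, 113), (263, 111, 109, 115), (266, 111, 108, 113), (269, 104, 94, 96), (272, 89, 44, 17), (275, 89, 45, 18), (278, 89, 45, 19), (281, 91, 48, 23), (284, 90, 45, 22), (287, 88, 44, 20), (290, 117, 62, 30), (293, 147, 82, 43), (296, 144, 78, 37), (299, 146, 80, 40), (302, 145, 79, 37), (305, 145, 79, 39), (308, 145, 79, 40), (311, 143, 76, 37), (314, 143, 77, 37), (317, 143, 78, 38), (320, 144, 78, 39), (323, 143, 75, 36), (326, 144, 77, 38), (329, 143, 77, 38), (332, 148, 132, 124), (335, 153, 154, 154), (338, 153, 155, 154), (341, 153, 155, 154), (344, 152, 154, 154)]
[0.53568633 0.37634829 0.18086548] [[-0.052, 0.999, -0.013], [0.965, 0.053, 0.257], [0.257, 0.0, -0.966]] 0.011862147280198894
```

```bash
cat >> hand.py <<'E'
def pin(ob):
    o=solve(ob); s=env.observe(); R=np.array(s["tool_rot"]); p=np.array(s["position"]); y=.0006
    w=lambda sd:(lambda q:p+R@[q[0],y,q[1]])(pt(o.x[:2],o.x[2],sd,0))
    t,c=w(.075),w(.023); a=(c-t)/.052
    print("theta",np.degrees(o.x[2]).round(1),"g",(o.x[:2]*1e3).round(1),"res",o.fun.round(2)); print("tip",t.round(4),"collar",c.round(4),"axis",a.round(3)); return t,c
E
python3 - <<'E'
from hand import *
for ob in ([256.5,269.5,290.5,331.5],[256.2,269.8,290,331.5],[257,269.2,291,331.5]):
    t,c=pin(ob)
H=np.array([.5332,.4130,.0]); p=env.observe()["position"]; delta(np.array(p)+[H[0]-t[0],H[1]-t[1],.09-t[2]])
E
```

```text
theta -14.8 g [-11.3 -24.2] res [ 0.29 -0.31 -0.04  0.06]
tip [0.5371 0.3597 0.1262] collar [0.5371 0.3595 0.1782] axis [-0.    -0.003  1.   ]
theta -15.2 g [-10.5 -25.6] res [ 0.54 -0.58 -0.07  0.11]
tip [0.5371 0.3595 0.1278] collar [0.5371 0.3598 0.1798] axis [-0.001  0.005  1.   ]
theta -14.4 g [-12.2 -22.7] res [-0.05  0.05  0.01 -0.01]
tip [0.5371 0.3597 0.1246] collar [0.5371 0.3592 0.1766] axis [ 0.   -0.01  1.  ]
pos [0.5356 0.3766 0.1808] F [-0.5  0.2 -2.1] t 10.12
shift [ 0.0854 -0.0022  0.0944] yaw now 93.08 turnz None
```

Run:
```python
from hand import *
for ob in ([256.5,269.5,290.5],[256.2,269.8,290],[257,269.2,291]):
  for w in (0,.2):
    m=lambda p:np.array([row(*pt(p[:2],p[2],*so)) for so in ((.0225,.014),(.02,.0081),(-.02,.0081))])-ob
    o=least_squares(lambda p:np.r_[m(p),w*(p[1]+.033)*1e3],[0,-.03,-.2],x_scale=[.01,.01,.1]); x=o.x
    s=env.observe();R=np.array(s["tool_rot"]);q=pt(x[:2],x[2],.075,0);print(ob,w,(x[:2]*1e3).round(1),np.degrees(x[2]).round(1),(np.array(s["position"])+R@[q[0],.0006,q[1]]).round(4),o.fun.round(2))
```

```text
[256.5, 269.5, 290.5] 0 [ -7.1 -32.3] -15.8 [0.5371 0.3603 0.135 ] [0. 0. 0. 0.]
[256.5, 269.5, 290.5] 0.2 [ -6.7 -32.9] -15.9 [0.5371 0.3604 0.1358] [-0.03  0.03 -0.    0.01]
[256.2, 269.8, 290] 0 [ -3.1 -39.7] -16.9 [0.537  0.3608 0.1433] [ 0.  0.  0. -0.]
[256.2, 269.8, 290] 0.2 [ -6.4 -33.5] -16.2 [0.5371 0.3602 0.1365] [ 0.25 -0.26  0.01 -0.1 ]
[257, 269.2, 291] 0 [-13.  -21.2] -14.2 [0.5371 0.3595 0.1228] [0. 0. 0. 0.]
[257, 269.2, 291] 0.2 [ -7.3 -32.2] -15.6 [0.5371 0.3605 0.135 ] [-0.4   0.41 -0.01  0.16]
```

Run:
```python
from h import *
p=np.array(env.observe()["position"]); delta(p+[-.0039,.0528,0]);delta(p+[-.0039,.0528,-.035]); delta(p+[0,0,-.01])
```

```text
pos [0.5356 0.3765 0.1807] F [ 0.   0.6 -1.8] t 10.17
shift [ 0.1023 -0.0021  0.0273] yaw now 93.08 turnz None
pos [0.5356 0.3765 0.1807] F [ 0.   0.6 -1.8] t 10.17
shift [ 0.0842 -0.0021  0.095 ] yaw now 93.08 turnz None
pos [0.5356 0.3765 0.1807] F [ 0.   0.6 -1.8] t 10.17
shift [-0.0052 -0.      0.0193] yaw now 93.08 turnz None
```

>>> arm_command(
  commands=[1,0.01,0,0.003,0,0,0,1,0.025,0,0.007,0,0,0,1,0.045,-0.001,0.012,0,0,0,1,0.065,-0.001,0.017,0,0,0,1,0.085,-0.002,0.022,0,0,0,1,0.097,-0.002,0.026,0,0,0,1,0.102,-0.002,0.027,0,0,0,1,0.098,-0.002,0.045,0,0,0,1,0.093,-0.002,0.062,0,0,0,1,0.088,-0.002,0.08,0,0,0,1,0.084,-0.002,0.095,0,0,0,1,0.084,-0.002,0.095,0,0,0],
)

```text
time_s: 11.17
position: [0.5313, 0.4279, 0.143]
tool_rot: [[-0.049, 0.999, -0.017], [0.965, 0.052, 0.257], [0.257, -0.004, -0.966]]
ft_force: [-0.9, -0.0, -2.0]
grip_width: 0.0121
gripper_force: 117.1
```

Run:
```python
from hand import *
s,r=edges(); b=r["image"][:,276:280].mean(1).astype(int); print([(i,*b[i].tolist()) for i in range(200,336,2)])
delta([.5317,.4293,.1457])
import pickle; pickle.dump(r,open("w6.pkl","wb"))
```

```text
[(200, 195, 190, 189), (202, 195, 191, 189), (204, 193, 189, 187), (206, 187, 183, 181), (208, 190, 186, 185), (210, 193, 189, 187), (212, 193, 186, 184), (214, 192, 185, 183), (216, 195, 191, 189), (218, 195, 192, 190), (220, 195, 191, 189), (222, 193, 188, 187), (224, 186, 182, 181), (226, 168, 164, 163), (228, 87, 84, 86), (230, 82, 80, 83), (232, 98, 97, 100), (234, 132, 128, 132), (236, 136, 134, 137), (238, 138, 136, 139), (240, 122, 120, 126), (242, 51, 64, 88), (244, 30, 53, 90), (246, 30, 55, 90), (248, 32, 54, 89), (250, 92, 94, 108), (252, 137, 135, 139), (254, 138, 136, 140), (256, 115, 113, 117), (258, 104, 101, 107), (260, 108, 107, 112), (262, 110, 107, 113), (264, 109, 107, 113), (266, 109, 107, 113), (268, 107, 103, 109), (270, 95, 69, 65), (272, 87, 44, 21), (274, 89, 46, 21), (276, 88, 46, 24), (278, 88, 43, 18), (280, 89, 45, 23), (282, 87, 43, 18), (284, 87, 45, 18), (286, 90, 44, 23), (288, 89, 47, 22), (290, 114, 59, 28), (292, 141, 77, 39), (294, 144, 78, 39), (296, 143, 79, 40), (298, 145, 80, 41), (300, 144, 77, 39), (302, 144, 80, 41), (304, 143, 78, 39), (306, 142, 77, 38), (308, 142, 75, 37), (310, 143, 78, 38), (312, 142, 76, 37), (314, 143, 79, 40), (316, 141, 75, 35), (318, 142, 76, 38), (320, 142, 77, 39), (322, 142, 76, 36), (324, 141, 75, 37), (326, 142, 75, 36), (328, 141, 74, 33), (330, 139, 75, 41), (332, 95, 68, 82), (334, 31, 56, 95)]
pos [0.532  0.4284 0.1452] F [-0.3  0.3 -0.9] t 11.27
shift [ 0.0019 -0.0006 -0.0004] yaw now 92.98 turnz None
```

Run:
```python
from h import *
import pickle
r=pickle.load(open("w6.pkl","rb"))
for n,p in (("C+10",[.5347,.4195,.076]),("C-10",[.5347,.3995,.076]),("edge+y",[.534,.4255,.076]),("H",[.5332,.413,.07]),("tipL",[.5332,.413,.09]),("tipH",[.5332,.413,.1])): print(n,proj(r,p).round(1))
```

```text
C+10 [281.3 249.1]
C-10 [279.9 277. ]
edge+y [280.8 240.6]
H [278.7 256.6]
tipL [278.7 261.6]
tipH [278.8 264.5]
```

>>> arm_command(
  commands=[1,0.0,-0.001,0.007,0,0,0,1,-0.002,-0.001,0.014,0,0,0,1,-0.004,-0.001,0.022,0,0,0,1,-0.006,-0.001,0.03,0,0,0,1,-0.008,-0.001,0.038,0,0,0,1,-0.008,-0.001,0.038,0,0,0],
)

```text
time_s: 11.77
position: [0.531, 0.4296, 0.1251]
tool_rot: [[-0.05, 0.999, -0.015], [0.965, 0.053, 0.258], [0.258, -0.002, -0.966]]
ft_force: [0.1, -0.6, -1.7]
grip_width: 0.0122
gripper_force: 117.1
```

>>> arm_command(
  commands=[1,-0.002,0,0.006,0,0,0,1,-0.003,0,0.012,0,0,0,1,-0.005,0,0.018,0,0,0,1,-0.006,0,0.023,0,0,0,1,-0.006,0,0.023,0,0,0],
)

```text
time_s: 12.18
position: [0.5312, 0.4297, 0.1137]
tool_rot: [[-0.051, 0.999, -0.015], [0.965, 0.053, 0.258], [0.258, -0.001, -0.966]]
ft_force: [-0.8, -0.1, -1.0]
grip_width: 0.0121
gripper_force: 117.1
```

>>> arm_command(
  commands=[1,-0.001,0,0.004,0,0,0,1,-0.002,0,0.008,0,0,0,1,-0.003,0,0.012,0,0,0,1,-0.004,0,0.016,0,0,0,1,-0.004,0,0.016,0,0,0],
)

```text
time_s: 12.6
position: [0.5319, 0.4295, 0.106]
tool_rot: [[-0.051, 0.999, -0.013], [0.965, 0.052, 0.258], [0.258, 0.001, -0.966]]
ft_force: [1.8, -3.1, -0.4]
grip_width: 0.0118
gripper_force: 117.2
```

>>> arm_command(
  commands=[1,-0.001,0,0.004,0,0,0,1,-0.002,0,0.008,0,0,0,1,-0.003,0,0.012,0,0,0,1,-0.004,0,0.016,0,0,0,1,-0.004,0,0.016,0,0,0],
)

```text
time_s: 13.02
position: [0.5314, 0.43, 0.0974]
tool_rot: [[-0.051, 0.999, -0.014], [0.965, 0.052, 0.258], [0.259, -0.0, -0.966]]
ft_force: [2.3, -4.6, -0.3]
grip_width: 0.0119
gripper_force: 117.4
```

>>> arm_command(
  commands=[1,-0.001,0,0.004,0,0,0,1,-0.002,0,0.008,0,0,0,1,-0.003,0,0.012,0,0,0,1,-0.003,0,0.012,0,0,0],
)

```text
time_s: 13.35
position: [0.5312, 0.4301, 0.0911]
tool_rot: [[-0.051, 0.999, -0.014], [0.965, 0.053, 0.258], [0.259, -0.001, -0.966]]
ft_force: [1.3, -3.1, -0.5]
grip_width: 0.0123
gripper_force: 117.6
```

>>> arm_command(
  commands=[1,-0.001,0,0.004,0,0,0,1,-0.002,0,0.008,0,0,0,1,-0.003,0,0.012,0,0,0,1,-0.003,0,0.012,0,0,0],
)

```text
time_s: 13.68
position: [0.5313, 0.4299, 0.085]
tool_rot: [[-0.051, 0.999, -0.014], [0.965, 0.053, 0.258], [0.258, -0.0, -0.966]]
ft_force: [1.1, -5.4, 0.5]
grip_width: 0.0121
gripper_force: 117.8
```

>>> arm_command(
  commands=[1,-0.002,0,0.003,0,0,0,1,-0.003,0,0.006,0,0,0,1,-0.003,0,0.006,0,0,0],
)

```text
time_s: 13.93
position: [0.5316, 0.4293, 0.082]
tool_rot: [[-0.051, 0.999, -0.013], [0.965, 0.053, 0.258], [0.258, 0.0, -0.966]]
ft_force: [1.6, -5.6, 2.1]
grip_width: 0.0121
gripper_force: 117.9
```

>>> arm_command(
  commands=[1,-0.001,0.0005,0.002,0,0,0,1,-0.002,0.0005,0.004,0,0,0,1,-0.002,0.0005,0.004,0,0,0],
)

```text
time_s: 14.18
position: [0.5317, 0.4289, 0.0795]
tool_rot: [[-0.051, 0.999, -0.014], [0.965, 0.053, 0.258], [0.258, -0.0, -0.966]]
ft_force: [2.4, -5.7, 1.5]
grip_width: 0.0121
gripper_force: 117.8
```

>>> arm_command(
  commands=[1,-0.002,0.0005,0.002,0,0,0,1,-0.003,0.001,0.004,0,0,0,1,-0.004,0.001,0.006,0,0,0,1,-0.004,0.001,0.006,0,0,0],
)

```text
time_s: 14.52
position: [0.5317, 0.4283, 0.0759]
tool_rot: [[-0.051, 0.999, -0.015], [0.965, 0.053, 0.259], [0.259, -0.001, -0.966]]
ft_force: [-0.6, -0.6, -2.3]
grip_width: 0.012
gripper_force: 117.3
```

>>> arm_command(
  commands=[1,-0.001,0,0.002,0,0,0,1,-0.001,0,0.004,0,0,0,1,-0.001,0,0.004,0,0,0],
)

```text
time_s: 14.77
position: [0.532, 0.4282, 0.0742]
tool_rot: [[-0.051, 0.999, -0.014], [0.965, 0.053, 0.258], [0.259, -0.001, -0.966]]
ft_force: [0.4, 0.3, -1.7]
grip_width: 0.012
gripper_force: 117.2
```

>>> arm_command(
  commands=[1,-0.001,0,0.003,0,0,0,1,-0.002,0,0.006,0,0,0,1,-0.002,0,0.006,0,0,0],
)

```text
time_s: 15.02
position: [0.532, 0.428, 0.071]
tool_rot: [[-0.051, 0.999, -0.014], [0.965, 0.053, 0.258], [0.259, -0.001, -0.966]]
ft_force: [-0.3, 0.7, -1.6]
grip_width: 0.0117
gripper_force: 117.2
```

Run:
```python
from hand import *
s,r=edges(); b=r["image"][:,276:280].mean(1).astype(int); print([(i,*b[i].tolist()) for i in range(225,296,2)])
for p in ([.533,.4255,.076],[.533,.427,.076],[.533,.4232,.076]): print(proj(r,p).round(1))
delta([.53,.43,.07]); import pickle; pickle.dump(r,open("w7.pkl","wb"))
```

```text
[(225, 195, 191, 189), (227, 196, 191, 190), (229, 190, 187, 185), (231, 187, 183, 182), (233, 192, 188, 186), (235, 171, 167, 165), (237, 87, 86, 86), (239, 81, 81, 82), (241, 81, 79, 81), (243, 82, 80, 84), (245, 91, 88, 91), (247, 110, 108, 114), (249, 47, 56, 79), (251, 31, 55, 90), (253, 29, 54, 90), (255, 43, 59, 88), (257, 87, 86, 93), (259, 109, 106, 112), (261, 108, 105, 111), (263, 109, 107, 113), (265, 108, 107, 113), (267, 108, 106, 112), (269, 102, 91, 94), (271, 90, 51, 35), (273, 88, 44, 18), (275, 88, 45, 20), (277, 88, 45, 20), (279, 88, 45, 22), (281, 87, 42, 19), (283, 90, 47, 25), (285, 87, 44, 17), (287, 90, 48, 24), (289, 96, 51, 22), (291, 132, 71, 35), (293, 144, 78, 39), (295, 144, 78, 38)]
[279.  257.9]
[279.2 254.9]
[278.8 262.6]
pos [0.532  0.428  0.0712] F [-1.4  0.6 -2.3] t 15.12
shift [ 0.0035 -0.0038  0.0033] yaw now 93.01 turnz None
```

>>> arm_command(
  commands=[1,-0.001,0,0.002,0,0,0,1,-0.001,0,0.004,0,0,0,1,-0.001,0,0.004,0,0,0],
)

```text
time_s: 15.37
position: [0.5321, 0.4281, 0.0695]
tool_rot: [[-0.051, 0.999, -0.014], [0.965, 0.053, 0.259], [0.259, -0.0, -0.966]]
ft_force: [-2.4, 0.1, -1.3]
grip_width: 0.0119
gripper_force: 117.2
```

>>> arm_command(
  commands=[1,-0.001,0,0.002,0,0,0,1,-0.001,0,0.004,0,0,0,1,-0.001,0,0.004,0,0,0],
)

```text
time_s: 15.62
position: [0.5322, 0.4281, 0.0692]
tool_rot: [[-0.051, 0.999, -0.013], [0.964, 0.053, 0.259], [0.26, 0.001, -0.966]]
ft_force: [-6.5, -3.4, 11.8]
grip_width: 0.0123
gripper_force: 119.2
```

Side force has dropped away, and about 13 N of lift shows the collar seating. I'll ease off, release, rise, level the tool, then feel the handle top to confirm its height.

>>> arm_command(
  commands=[1,0.0005,0,-0.002,0,0,0,1,0.0005,0,-0.003,0,0,0,0,0.0005,0,-0.003,0,0,0,0,0.0005,0,-0.003,0,0,0,0,0.0005,0,-0.003,0,0,0,0,0.0005,0,-0.003,0,0,0,0,0.012,0,-0.043,0,0,0,0,0.022,0,-0.083,0,0,0,0,0.033,0,-0.123,0,0,0,0,0.042,0,-0.155,0,0,0,0,0.042,0,-0.155,0,0,0],
  newtons=40,
)

```text
time_s: 16.53
position: [0.5337, 0.4288, 0.1515]
tool_rot: [[-0.052, 0.999, -0.008], [0.964, 0.053, 0.261], [0.261, 0.006, -0.965]]
ft_force: [0.9, 0.3, 0.3]
grip_width: 0.0426
gripper_force: 0.0
```

Run:
```python
from h import *
import cv2,pickle
s,r=wrist(); pickle.dump(r,open("w8.pkl","wb")); print(np.array(s["position"]).round(4),s["ft_force"].round(1),s["grip_width"])
h=cv2.cvtColor(cv2.GaussianBlur(r["image"],(3,3),0),cv2.COLOR_RGB2HSV); m=((h[...,1]>140)&(h[...,0]<25)).astype(np.uint8)
n,l,st,ce=cv2.connectedComponentsWithStats(m); k=[i for i in range(1,n) if st[i,4]>60]; print([(st[i].tolist(),ce[i].round(1)) for i in k])
print(proj(r,[.5332,.413,.119]),proj(r,[.5332,.413,.079]))
t=optics.get_image("top"); pickle.dump(t,open("t8.pkl","wb"))
```

```text
[0.5337 0.4288 0.1515] [0.9 0.3 0.3] 0.04263438227262851
[([538, 0, 22, 30, 316], array([551.3,  11.9])), ([335, 7, 29, 26, 307], array([348.4,  19.7])), ([528, 9, 12, 14, 113], array([533. ,  16.3])), ([400, 10, 27, 26, 280], array([410.2,  23.1])), ([426, 28, 21, 28, 324], array([436.5,  41.7])), ([525, 51, 16, 28, 239], array([532.2,  65.2])), ([367, 68, 32, 33, 187], array([383.5,  83.3])), ([283, 71, 51, 56, 831], array([308.9,  95.9])), ([85, 101, 59, 57, 2609], array([113.6, 128.6])), ([359, 102, 13, 13, 86], array([364.2, 108.1])), ([296, 128, 31, 37, 457], array([311.2, 147. ])), ([264, 249, 22, 32, 539], array([274.3, 265.1]))]
[274.82609695 269.35799898] [274.97306962 258.17364856]
```

Run:
```python
import pickle
from fit import *
r=pickle.load(open("w8.pkl","rb"))
h=cv2.cvtColor(cv2.GaussianBlur(r["image"],(3,3),0),cv2.COLOR_RGB2HSV); m=((h[...,1]>140)&(h[...,0]<25)).astype(np.uint8); m[:245]=0;m[285:]=0;m[:,:260]=0;m[:,290:]=0
for z in (.075,.079,.083,.087): print(z,fit(r,m,.533,.413,.014,z,z+.04,4)[0])
p=np.array(env.observe()["position"]); delta([.5332,.413,.20],98)
delta(p+[0,0,.04])
```

```text
0.075 (np.float64(0.1466), array([533.03, 412.4 ,   7.99]))
0.079 (np.float64(0.1752), array([533.16, 413.61,  11.59]))
0.083 (np.float64(0.2023), array([532.92, 414.46,   9.27]))
0.087 (np.float64(0.2288), array([532.84, 415.37,  52.64]))
pos [0.5323 0.4281 0.1475] F [-0.3  0.  -0.5] t 16.63
shift [-0.0021  0.0002 -0.1093] yaw now 93.02 turnz -0.0415
pos [0.5323 0.4281 0.1475] F [-0.3  0.  -0.5] t 16.63
shift [ 0.0207  0.     -0.0773] yaw now 93.02 turnz None
```

>>> arm_command(
  commands=[1,0.0,0,0,0,-0.03,0,1,0,0,0,0,-0.06,0,1,-0.01,0,0.01,0,-0.09,0,1,-0.03,0,0.02,0,-0.125,0,1,-0.041,0,0.036,0,-0.125,0,1,-0.041,0,0.036,0,-0.125,0,1,-0.041,0,0.036,0,-0.125,0,1,-0.041,0,0.036,0,-0.125,0],
)

```text
time_s: 17.3
position: [0.5332, 0.4127, 0.1247]
tool_rot: [[-0.052, 0.999, -0.001], [0.999, 0.052, 0.001], [0.001, -0.001, -1.0]]
ft_force: [-0.4, 0.1, -0.5]
grip_width: -0.0004
gripper_force: 0.0
```

>>> arm_command(
  commands=[1,0,0,0.01,0,0,0,1,0,0,0.02,0,0,0,1,0,0,0.03,0,0,0,1,0,0,0.036,0,0,0,1,0,0,0.04,0,0,0,1,0,0,0.04,0,0,0],
)

```text
time_s: 17.8
position: [0.5328, 0.413, 0.1043]
tool_rot: [[-0.053, 0.999, -0.001], [0.999, 0.053, -0.0], [-0.0, -0.001, -1.0]]
ft_force: [1.5, 0.9, -0.3]
grip_width: 0.0002
gripper_force: 0.0
```

>>> arm_command(
  commands=[1,0,0,0.002,0,0,0,1,0,0,0.004,0,0,0,1,0,0,0.006,0,0,0,1,0,0,0.006,0,0,0],
)

```text
time_s: 18.13
position: [0.533, 0.413, 0.1018]
tool_rot: [[-0.053, 0.999, -0.0], [0.999, 0.053, -0.0], [-0.0, -0.0, -1.0]]
ft_force: [0.5, -0.1, 1.0]
grip_width: 0.0002
gripper_force: 0.0
```

>>> arm_command(
  commands=[1,0,0,0.001,0,0,0,1,0,0,0.002,0,0,0,1,0,0,0.002,0,0,0],
)

```text
time_s: 18.38
position: [0.5331, 0.4131, 0.1011]
tool_rot: [[-0.053, 0.999, 0.0], [0.999, 0.053, 0.0], [0.0, 0.0, -1.0]]
ft_force: [1.0, -0.6, 1.1]
grip_width: -0.0001
gripper_force: 0.8
```

>>> arm_command(
  commands=[1,0,0,0.002,0,0,0,1,0,0,0.003,0,0,0,1,0,0,0.003,0,0,0],
)

```text
time_s: 18.63
position: [0.5334, 0.4133, 0.1011]
tool_rot: [[-0.053, 0.999, 0.002], [0.999, 0.053, 0.001], [0.001, 0.002, -1.0]]
ft_force: [-2.4, -1.2, 9.4]
grip_width: 0.0001
gripper_force: 4.6
```

The handle top is firm at reported z=0.101, which matches the 0.119 m expected for a seated collar, so the pin is home. Next I'll fetch the bolt.

>>> arm_command(
  commands=[1,0,0,-0.03,0,0,0,1,0,0,-0.1,0,0,0,-0.2,0,0,-0.18,0,0,0,-0.2,-0.1,0,-0.2,0,0,0.02,-0.2,-0.2,0,-0.2,0,0,0.04,-0.2,-0.28,0,-0.2,0,0,0.06,-0.2,-0.36,0,-0.2,0,0,0.08,-0.2,-0.44,0,-0.2,0,0,0.1,-0.2,-0.52,0,-0.2,0,0,0.1,-0.2,-0.6,0,-0.2,0,0,0.1,-0.2,-0.68,0,-0.2,0,0,0.1,-0.2,-0.76,0,-0.2,0,0,0.1],
)

```text
time_s: 19.63
position: [0.5524, 0.0375, 0.1995]
tool_rot: [[0.156, 0.988, 0.0], [0.988, -0.156, -0.0], [0.0, 0.0, -1.0]]
ft_force: [0.6, -0.5, 0.4]
grip_width: 0.0516
gripper_force: 0.0
```

Run:
```python
from h import *
delta([.4835,-.352,.17],81)
```

```text
pos [0.5524 0.0375 0.1995] F [ 0.6 -0.5  0.4] t 19.63
shift [-0.7909 -0.0146  0.059 ] yaw now 81.02 turnz 0.0002
```

>>> arm_command(
  commands=[-0.2,-0.79,-0.015,0.03,0,0,0,-0.2,-0.79,-0.015,0.03,0,0,0,-0.2,-0.79,-0.015,0.03,0,0,0,-0.2,-0.79,-0.015,0.03,0,0,0,-0.2,-0.79,-0.015,0.03,0,0,0,-0.2,-0.79,-0.015,0.03,0,0,0,-0.2,-0.79,-0.015,0.03,0,0,0,-0.2,-0.79,-0.015,0.03,0,0,0,-0.2,-0.79,-0.015,0.03,0,0,0,-0.2,-0.79,-0.015,0.059,0,0,0,-0.2,-0.79,-0.015,0.059,0,0,0,-0.2,-0.79,-0.015,0.059,0,0,0],
)

```text
time_s: 20.63
position: [0.483, -0.35, 0.1689]
tool_rot: [[0.158, 0.987, -0.001], [0.987, -0.158, 0.002], [0.002, -0.002, -1.0]]
ft_force: [-0.4, 0.4, 0.3]
grip_width: 0.0508
gripper_force: 0.0
```

```bash
cat > bolt.py <<'E'
from fit import *
import pickle
s,r=wrist(); pickle.dump(r,open("w9.pkl","wb")); print(np.array(s["position"]).round(4),s["qvel"].round(1))
c=proj(r,[.4835,-.352,.086]); print(c)
h=cv2.cvtColor(cv2.GaussianBlur(r["image"],(3,3),0),cv2.COLOR_RGB2HSV).astype(int)
# non-wood region connected around head
m=(h[...,1]<70).astype(np.uint8); n,l,st,ce=cv2.connectedComponentsWithStats(m); k=l[int(c[1]),int(c[0])]; print(st[k],ce[k])
for row in range(int(c[1])-26,int(c[1])+24,4): print(row,[(int(a),int(b)) for a,b in h[row,int(c[0])-28:int(c[0])+29:4,1:]])
E
python3 bolt.py
```

```text
[ 0.483  -0.35    0.1689] [ 2.4 -1.9 -0.1  0.3  0.4  0.3]
[278.97574469 208.95670998]
[ 263  183   33   41 1032] [279.0503876  202.06492248]
182 [(132, 126), (132, 126), (136, 126), (135, 128), (131, 128), (133, 125), (117, 113), (112, 107), (109, 108), (130, 126), (132, 126), (135, 128), (133, 130), (134, 124), (115, 84)]
186 [(133, 127), (133, 125), (134, 126), (133, 128), (130, 122), (46, 83), (19, 68), (26, 60), (20, 63), (4, 69), (98, 102), (131, 127), (131, 127), (134, 122), (129, 107)]
190 [(133, 128), (133, 125), (130, 126), (132, 126), (24, 75), (26, 60), (15, 51), (15, 50), (16, 49), (19, 55), (15, 68), (110, 109), (134, 126), (132, 124), (135, 117)]
194 [(131, 148), (130, 126), (131, 127), (102, 108), (22, 58), (20, 51), (23, 56), (19, 67), (16, 63), (20, 52), (20, 52), (21, 72), (133, 127), (135, 125), (135, 121)]
198 [(122, 196), (130, 159), (133, 127), (80, 96), (27, 57), (19, 66), (17, 73), (22, 71), (18, 72), (18, 71), (17, 60), (4, 62), (127, 124), (130, 129), (136, 122)]
202 [(114, 197), (124, 194), (128, 174), (86, 107), (22, 71), (18, 72), (21, 73), (22, 70), (15,
[... 560 characters left out ...]
163), (122, 201)]
218 [(4, 182), (70, 190), (122, 194), (123, 190), (116, 169), (50, 96), (22, 70), (18, 71), (21, 72), (7, 71), (87, 123), (120, 196), (121, 205), (119, 205), (119, 207)]
222 [(4, 181), (20, 180), (123, 191), (122, 201), (119, 206), (119, 205), (109, 155), (22, 83), (76, 127), (120, 189), (119, 203), (119, 203), (109, 204), (80, 197), (37, 184)]
226 [(4, 179), (1, 178), (108, 201), (120, 208), (120, 206), (118, 208), (118, 208), (118, 203), (116, 204), (98, 201), (59, 190), (20, 178), (1, 173), (6, 175), (4, 173)]
230 [(6, 179), (6, 178), (67, 193), (119, 208), (119, 207), (109, 206), (82, 200), (40, 189), (7, 179), (3, 177), (6, 177), (4, 175), (4, 176), (7, 176), (4, 175)]
```

Run:
```python
from h import *
import pickle
r=pickle.load(open("w9.pkl","rb")); s=env.observe(); R=np.array(s["tool_rot"])
v=ray(r,279,222.7,.088); print(v, v+R[:,0]*.0127)
f=ray(r,279,183,.062); print("flange front",f,f-R[:,0]*.0145)
delta(v+R[:,0]*.0127+[0,0,.046-.088],81)
```

```text
[ 0.48191621 -0.36202225  0.088     ] [ 0.48390379 -0.34947875  0.08800941]
flange front [ 0.48585885 -0.33754871  0.062     ] [ 0.48358957 -0.35187003  0.06198926]
pos [ 0.4836 -0.3492  0.1698] F [-0.5  0.7  0.5] t 20.68
shift [-0.0007  0.0008  0.2475] yaw now 81.0 turnz -0.0
```

>>> arm_command(
  commands=[-0.2,-0.002,0,0.06,0,0,0,-0.2,-0.002,0,0.12,0,0,0,-0.2,-0.002,0,0.18,0,0,0,-0.2,-0.002,0,0.225,0,0,0,-0.2,-0.002,0,0.24,0,0,0,-0.2,-0.002,0,0.246,0,0,0,-0.2,-0.002,0,0.246,0,0,0],
)

```text
time_s: 21.27
position: [0.4842, -0.3502, 0.0478]
tool_rot: [[0.155, 0.988, 0.001], [0.988, -0.155, -0.001], [-0.001, 0.001, -1.0]]
ft_force: [0.5, -0.1, 0.7]
grip_width: 0.0511
gripper_force: 0.0
```

>>> arm_command(
  commands=[1,0,0,0,0,0,0,1,0,0,0,0,0,0,1,0,0,0,0,0,0,1,0,0,0,0,0,0,1,0,0,0,0,0,0,1,0,0,0,0,0,0],
  newtons=110,
)

```text
time_s: 21.77
position: [0.4842, -0.351, 0.0488]
tool_rot: [[0.156, 0.988, 0.002], [0.988, -0.156, -0.002], [-0.002, 0.003, -1.0]]
ft_force: [0.5, 2.1, 7.4]
grip_width: 0.0194
gripper_force: 107.7
```

>>> arm_command(
  commands=[1,0,0,-0.008,0,0,0,1,0,0,-0.025,0,0,0,1,0,0,-0.05,0,0,0,1,0,0,-0.08,0,0,0,1,0,0,-0.11,0,0,0,1,0,0,-0.14,0,0,0,1,0,0,-0.17,0,0,0,1,0,0,-0.195,0,0,0,1,0,0,-0.212,0,0,0,1,0,0,-0.22,0,0,0,1,0,0,-0.22,0,0,0],
)

```text
time_s: 22.68
position: [0.4837, -0.3507, 0.1579]
tool_rot: [[0.156, 0.988, 0.001], [0.988, -0.156, -0.001], [-0.001, 0.001, -1.0]]
ft_force: [-0.2, -0.8, -0.9]
grip_width: 0.0197
gripper_force: 107.7
```

Run:
```python
from hand import *
import pickle
s,r=edges(); pickle.dump(r,open("w10.pkl","wb")); b=r["image"][:,276:280].mean(1).astype(int); print([(i,*b[i].tolist()) for i in range(200,345,3)])
print(s["grip_width"]); delta([.515,.03,.165],86)
```

```text
[(200, 90, 60, 43), (203, 96, 64, 46), (206, 102, 70, 47), (209, 100, 68, 47), (212, 96, 65, 45), (215, 112, 76, 52), (218, 200, 147, 105), (221, 213, 158, 114), (224, 199, 146, 107), (227, 56, 51, 54), (230, 49, 49, 52), (233, 47, 49, 50), (236, 62, 65, 68), (239, 65, 68, 70), (242, 52, 53, 55), (245, 48, 49, 52), (248, 51, 51, 56), (251, 52, 55, 58), (254, 50, 51, 53), (257, 51, 54, 56), (260, 53, 55, 56), (263, 54, 56, 58), (266, 67, 69, 73), (269, 66, 69, 71), (272, 68, 71, 75), (275, 71, 72, 77), (278, 68, 71, 73), (281, 69, 71, 74), (284, 68, 70, 73), (287, 68, 70, 73), (290, 69, 71, 75), (293, 68, 70, 74), (296, 66, 68, 72), (299, 67, 69, 73), (302, 71, 72, 75), (305, 69, 71, 74), (308, 67, 70, 72), (311, 69, 70, 73), (314, 68, 71, 71), (317, 70, 69, 71), (320, 103, 88, 69), (323, 102, 86, 68), (326, 104, 88, 69), (329, 104, 89, 71), (332, 105, 88, 70), (335, 105, 89, 72), (338, 105, 88, 70), (341, 105, 89, 70), (344, 105, 90, 70)]
0.019745549954740392
pos [ 0.4833 -0.3503  0.1564] F [-0.2 -0.2 -1.8] t 22.78
shift [ 0.7613 -0.0561 -0.0167] yaw now 81.02 turnz -0.0415
```

>>> arm_command(
  commands=[1,0.01,0,-0.004,0,0,0,1,0.03,-0.002,-0.008,0,0,0,1,0.06,-0.005,-0.012,0,0,-0.005,1,0.1,-0.008,-0.016,0,0,-0.01,1,0.145,-0.011,-0.016,0,0,-0.015,1,0.195,-0.015,-0.016,0,0,-0.02,1,0.245,-0.018,-0.016,0,0,-0.025,1,0.295,-0.022,-0.016,0,0,-0.03,1,0.345,-0.026,-0.016,0,0,-0.035,1,0.395,-0.03,-0.016,0,0,-0.04,1,0.445,-0.034,-0.016,0,0,-0.04,1,0.495,-0.038,-0.016,0,0,-0.04],
)

```text
time_s: 23.78
position: [0.5028, -0.1005, 0.1651]
tool_rot: [[0.072, 0.997, -0.0], [0.997, -0.072, 0.0], [0.0, -0.0, -1.0]]
ft_force: [0.3, -0.9, -0.7]
grip_width: 0.0195
gripper_force: 107.7
```

Run:
```python
from h import *
delta([.5375,.305,.165],86)
```

```text
pos [ 0.5028 -0.1005  0.1651] F [ 0.3 -0.9 -0.7] t 23.78
shift [8.138e-01 1.120e-02 4.000e-04] yaw now 85.9 turnz -0.0009
```

>>> arm_command(
  commands=[1,0.05,0.001,0,0,0,0,1,0.1,0.001,0,0,0,0,1,0.15,0.002,0,0,0,0,1,0.2,0.003,0,0,0,0,1,0.25,0.003,0,0,0,0,1,0.3,0.004,0,0,0,0,1,0.35,0.005,0,0,0,0,1,0.4,0.005,0,0,0,0,1,0.45,0.006,0,0,0,0,1,0.5,0.007,0,0,0,0,1,0.55,0.008,0,0,0,0,1,0.6,0.008,0,0,0,0],
)

```text
time_s: 24.78
position: [0.528, 0.1981, 0.165]
tool_rot: [[0.072, 0.997, -0.0], [0.997, -0.072, 0.0], [0.0, -0.0, -1.0]]
ft_force: [0.6, 0.3, -2.3]
grip_width: 0.0192
gripper_force: 107.7
```

>>> arm_command(
  commands=[1,0.05,0.001,0,0,0,0,1,0.095,0.001,0,0,0,0,1,0.13,0.002,0,0,0,0,1,0.155,0.002,0,0,0,0,1,0.17,0.002,0,0,0,0,1,0.178,0.002,0,0,0,0,1,0.18,0.002,0,0,0,0,1,0.18,0.002,0,0,0,0,1,0.18,0.002,0,0,0,0],
)

```text
time_s: 25.53
position: [0.5369, 0.2848, 0.165]
tool_rot: [[0.074, 0.997, -0.0], [0.997, -0.074, -0.0], [-0.0, -0.0, -1.0]]
ft_force: [0.8, -0.9, -2.1]
grip_width: 0.0193
gripper_force: 107.7
```

Run:
```python
from hand import *
import pickle
s,r=edges(); pickle.dump(r,open("w11.pkl","wb")); b=r["image"][:,276:280].mean(1).astype(int); print([(i,*b[i].tolist()) for i in range(150,330,2)])
print(s["grip_width"],s["position"]); c=proj(r,[.5388,.3452,.076]); print("pred hole",c, proj(r,[.5388,.3552,.076]),proj(r,[.5388,.3352,.076]))
k=int(c[1]);print([(u,*r["image"][k,u].tolist()) for u in range(int(c[0])-24,int(c[0])+25,2)])
# upright prediction, bolt in tool: x0, head top z
for x0 in (0,-.002): print([round(row(x0+o,z),1) for o,z in ((.0085,.0228),(.0145,-.0112),(.0127,-.0132),(.0127,-.0392),(-.0127,-.0392))])
```

```text
[(150, 63, 135, 92), (152, 60, 136, 91), (154, 54, 135, 88), (156, 60, 137, 92), (158, 90, 142, 109), (160, 95, 134, 108), (162, 48, 105, 70), (164, 37, 99, 62), (166, 40, 101, 64), (168, 39, 100, 64), (170, 55, 106, 75), (172, 53, 116, 79), (174, 39, 104, 66), (176, 34, 98, 61), (178, 34, 99, 62), (180, 34, 98, 61), (182, 37, 100, 63), (184, 58, 120, 82), (186, 52, 128, 81), (188, 50, 131, 84), (190, 43, 110, 70), (192, 82, 100, 88), (194, 107, 107, 106), (196, 133, 135, 133), (198, 159, 161, 160), (200, 162, 163, 160), (202, 167, 159, 147), (204, 170, 156, 138), (206, 170, 165, 159), (208, 175, 175, 173), (210, 177, 179, 178), (212, 176, 180, 178), (214, 176, 178, 177), (216, 174, 177, 176), (218, 170, 173, 173), (220, 165, 169, 167), (222, 166, 168, 167), (224, 155, 157, 156), (226, 77, 79, 80), (228, 45, 47, 48), (230, 43, 44, 46), (232, 46, 48, 49), (234, 46, 47, 50), (236, 57, 58, 63), (238, 65, 67, 71), (240, 58, 58, 60), (242, 48, 50, 52), (244, 48, 49, 53), (246, 50, 50, 54), (248, 45, 47, 49), (250, 49, 51, 53), (252, 50, 50, 54), (254, 48, 50, 51), (256, 49, 50, 52), (258,
[... 848 characters left out ...]
 (251, 51, 82, 127), (253, 57, 88, 132), (255, 57, 89, 135), (257, 57, 87, 132), (259, 52, 82, 129), (261, 69, 82, 110), (263, 116, 114, 119), (265, 167, 166, 171), (267, 178, 176, 181), (269, 179, 178, 182), (271, 177, 174, 179), (273, 179, 175, 180), (275, 175, 170, 176), (277, 162, 158, 162), (279, 152, 149, 154), (281, 154, 150, 156), (283, 155, 151, 157), (285, 172, 169, 171), (287, 154, 150, 152), (289, 87, 96, 115), (291, 57, 84, 129), (293, 63, 91, 136), (295, 77, 99, 139), (297, 163, 161, 172)]
[np.float64(221.4), np.float64(232.5), np.float64(237.6), np.float64(262.1), np.float64(318.9)]
[np.float64(224.7), np.float64(236.5), np.float64(241.7), np.float64(266.8), np.float64(323.1)]
```

Run:
```python
from h import *
import pickle,cv2
r=pickle.load(open("w11.pkl","rb")); im=r["image"]; h=cv2.cvtColor(cv2.GaussianBlur(im,(3,3),0),cv2.COLOR_RGB2HSV)
m=((h[...,0]>95)&(h[...,0]<125)&(h[...,1]>75)); nb=(~m).astype(np.uint8)
n,l,st,ce=cv2.connectedComponentsWithStats(nb); k=l[123,275]; print(st[k],ce[k])
cn=cv2.findContours((l==k).astype(np.uint8),cv2.RETR_EXTERNAL,cv2.CHAIN_APPROX_NONE)[0][0]; (cx,cy),ax,an=cv2.fitEllipse(cn); print(cx,cy,ax)
print("hole",ray(r,cx,cy,.076))
for rr in (227,229,231,234): print(rr,[(u,int(im[rr,u].mean())) for u in range(258,302,2)])
```

```text
[262 107  28  29 640] [275.303125  120.8109375]
275.3104248046875 120.81505584716797 (27.13096046447754, 28.214956283569336)
hole [0.53983166 0.34639174 0.076     ]
227 [(258, 169), (260, 170), (262, 173), (264, 175), (266, 174), (268, 164), (270, 132), (272, 86), (274, 64), (276, 50), (278, 48), (280, 54), (282, 70), (284, 98), (286, 130), (288, 164), (290, 167), (292, 169), (294, 172), (296, 172), (298, 175), (300, 173)]
229 [(258, 167), (260, 166), (262, 170), (264, 170), (266, 161), (268, 113), (270, 54), (272, 43), (274, 48), (276, 44), (278, 48), (280, 45), (282, 46), (284, 44), (286, 65), (288, 124), (290, 161), (292, 171), (294, 172), (296, 176), (298, 176), (300, 174)]
231 [(258, 146), (260, 160), (262, 166), (264, 157), (266, 102), (268, 56), (270, 46), (272, 49), (274, 46), (276, 47), (278, 47), (280, 50), (282, 49), (284, 43), (286, 41), (288, 59), (290, 139), (292, 170), (294, 174), (296, 177), (298, 177), (300, 177)]
234 [(258, 27), (260, 39), (262, 77), (264, 79), (266, 53), (268, 46), (270, 45), (272, 46), (274, 50), (276, 48), (278, 45), (280, 48), (282, 42), (284, 45), (286, 46), (288, 45), (290, 66), (292, 151), (294, 173), (296, 178), (298, 178), (300, 176)]
```

Run:
```python
from h import *
delta([.5388,.3474,.165],86); delta([.5388,.3474,.112])
```

```text
pos [0.5369 0.2848 0.165 ] F [-0.2 -0.2 -1.6] t 25.63
shift [ 0.1251 -0.0055 -0.    ] yaw now 85.77 turnz -0.0019
pos [0.5369 0.2848 0.165 ] F [-0.2 -0.2 -1.6] t 25.63
shift [ 0.1251 -0.0055  0.106 ] yaw now 85.77 turnz None
```

>>> arm_command(
  commands=[1,0.01,0,0,0,0,0,1,0.03,-0.002,0,0,0,0,1,0.055,-0.003,0,0,0,0,1,0.08,-0.004,0,0,0,0,1,0.105,-0.005,0,0,0,0,1,0.12,-0.0055,0.01,0,0,0,1,0.125,-0.0055,0.03,0,0,0,1,0.125,-0.0055,0.055,0,0,0,1,0.125,-0.0055,0.08,0,0,0,1,0.125,-0.0055,0.1,0,0,0,1,0.125,-0.0055,0.106,0,0,0,1,0.125,-0.0055,0.106,0,0,0],
)

```text
time_s: 26.63
position: [0.5382, 0.3478, 0.1106]
tool_rot: [[0.073, 0.997, -0.002], [0.997, -0.073, -0.001], [-0.001, -0.002, -1.0]]
ft_force: [0.7, 0.3, -1.5]
grip_width: 0.0195
gripper_force: 107.8
```

>>> arm_command(
  commands=[1,0,0,0,0,0,0,1,0,0,0,0,0,0],
)

```text
time_s: 26.8
position: [0.539, 0.3481, 0.1126]
tool_rot: [[0.073, 0.997, 0.001], [0.997, -0.073, 0.0], [0.001, 0.001, -1.0]]
ft_force: [-0.0, -0.2, -0.9]
grip_width: 0.0198
gripper_force: 107.7
```

Run:
```python
from h import *
import pickle,cv2
s,r=wrist(); im=r["image"]; delta([.5388,.3474,.112],86)
for p in ([.5395,.3558,.076],[.5395,.3358,.076]): print(proj(r,p).round(1))
b=im[:,276:280].mean(1).astype(int); print([(i,*b[i].tolist()) for i in range(192,246,2)])
for rr in (222,225): print(rr,[(u,*im[rr,u].tolist()) for u in range(256,304,3)])
```

```text
pos [0.539  0.3481 0.1127] F [ 0.1 -0.4 -1.9] t 26.85
shift [-0.0014 -0.0003  0.0014] yaw now 85.81 turnz -0.0015
[277.3 215.4]
[279.7 245.8]
[(192, 38, 67, 107), (194, 40, 68, 107), (196, 42, 69, 110), (198, 38, 66, 108), (200, 39, 69, 109), (202, 40, 68, 110), (204, 37, 65, 107), (206, 40, 67, 108), (208, 41, 69, 110), (210, 39, 68, 108), (212, 39, 65, 105), (214, 89, 97, 116), (216, 146, 144, 149), (218, 135, 133, 136), (220, 115, 115, 116), (222, 114, 112, 115), (224, 102, 100, 102), (226, 60, 59, 62), (228, 44, 46, 47), (230, 43, 44, 47), (232, 45, 46, 48), (234, 42, 43, 47), (236, 58, 60, 63), (238, 64, 65, 68), (240, 55, 57, 60), (242, 45, 48, 51), (244, 49, 49, 53)]
222 [(256, 34, 64, 107), (259, 38, 67, 108), (262, 30, 59, 103), (265, 84, 88, 103), (268, 111, 107, 109), (271, 111, 109, 112), (274, 110, 108, 112), (277, 112, 112, 115), (280, 113, 110, 113), (283, 116, 113, 115), (286, 111, 108, 112), (289, 109, 108, 110), (292, 87, 91, 100), (295, 45, 67, 104), (298, 38, 63, 105), (301, 69, 83, 113)]
225 [(256, 43, 77, 124), (259, 40, 69, 110), (262, 46, 66, 101), (265, 97, 96, 102), (268, 109, 105, 111), (271, 111, 106, 111), (274, 95, 95, 97), (277, 76, 75, 78), (280, 90, 90, 91), (283, 99, 98, 101), (286, 115, 112, 116), (289, 110, 109, 110), (292, 104, 103, 106), (295, 60, 76, 104), (298, 39, 66, 108), (301, 52, 72, 111)]
```

>>> arm_command(
  commands=[1,0,0.0015,0,0,0,0,1,0,0.0015,0.008,0,0,0,1,0,0.0015,0.016,0,0,0,1,0,0.0015,0.024,0,0,0,1,0,0.0015,0.032,0,0,0,1,0,0.0015,0.038,0,0,0,1,0,0.0015,0.038,0,0,0],
)

```text
time_s: 27.43
position: [0.539, 0.3478, 0.0919]
tool_rot: [[0.073, 0.997, -0.001], [0.997, -0.073, -0.001], [-0.001, -0.001, -1.0]]
ft_force: [-0.7, -0.3, -1.5]
grip_width: 0.0194
gripper_force: 107.7
```

>>> arm_command(
  commands=[1,0,0,0.003,0,0,0,1,0,0,0.006,0,0,0,1,0,0,0.009,0,0,0,1,0,0,0.012,0,0,0,1,0,0,0.012,0,0,0],
)

```text
time_s: 27.85
position: [0.5395, 0.3475, 0.0867]
tool_rot: [[0.073, 0.997, 0.0], [0.997, -0.073, -0.001], [-0.001, 0.0, -1.0]]
ft_force: [-0.9, -2.4, -0.6]
grip_width: 0.0196
gripper_force: 107.8
```

>>> arm_command(
  commands=[1,-0.001,0,0.003,0,0,0,1,-0.001,0,0.006,0,0,0,1,-0.001,0,0.009,0,0,0,1,-0.001,0,0.012,0,0,0,1,-0.001,0,0.012,0,0,0],
)

```text
time_s: 28.27
position: [0.5393, 0.3473, 0.0805]
tool_rot: [[0.073, 0.997, -0.0], [0.997, -0.073, -0.0], [-0.0, -0.0, -1.0]]
ft_force: [1.1, -3.2, -1.4]
grip_width: 0.0198
gripper_force: 107.7
```

In the hole with little side force. I'll follow it slightly and continue.

>>> arm_command(
  commands=[1,-0.001,0,0.003,0,0,0,1,-0.001,0,0.007,0,0,0,1,-0.001,0,0.011,0,0,0,1,-0.001,0,0.015,0,0,0,1,-0.001,0,0.018,0,0,0,1,-0.001,0,0.018,0,0,0],
)

```text
time_s: 28.77
position: [0.5391, 0.347, 0.0713]
tool_rot: [[0.073, 0.997, -0.001], [0.997, -0.073, -0.0], [-0.0, -0.001, -1.0]]
ft_force: [-0.5, -0.5, -1.7]
grip_width: 0.0195
gripper_force: 107.7
```

>>> arm_command(
  commands=[1,0,0,0.003,0,0,0,1,0,0,0.006,0,0,0,1,0,0,0.009,0,0,0,1,0,0,0.009,0,0,0],
)

```text
time_s: 29.1
position: [0.5391, 0.347, 0.067]
tool_rot: [[0.073, 0.997, -0.001], [0.997, -0.073, 0.0], [-0.0, -0.001, -1.0]]
ft_force: [-0.1, -0.2, -1.2]
grip_width: 0.0195
gripper_force: 107.8
```

>>> arm_command(
  commands=[1,0,0,0.002,0,0,0,1,0,0,0.003,0,0,0,1,0,0,0.003,0,0,0],
)

```text
time_s: 29.35
position: [0.5392, 0.347, 0.0658]
tool_rot: [[0.073, 0.997, -0.0], [0.997, -0.073, 0.0], [0.0, -0.0, -1.0]]
ft_force: [-0.3, -0.8, -1.2]
grip_width: 0.0194
gripper_force: 107.8
```

>>> arm_command(
  commands=[-0.1,0,0,0,0,0,0,-0.1,0,0,0,0,0,0,-0.1,0,0,0,0,0,0,-0.1,0,0,0,0,0,0,-0.1,0,0,-0.03,0,0,0,-0.1,0,0,-0.07,0,0,0,1,0,0,-0.1,0,0,0,1,0,0,-0.1,0,0,0,1,0,0,-0.1,0,0,0,1,0,0,-0.1,0,0,0,1,0,0,-0.1,0,0,0,1,0,0,-0.1,0,0,0],
  newtons=40,
)

```text
time_s: 30.35
position: [0.5389, 0.3468, 0.1149]
tool_rot: [[0.073, 0.997, -0.002], [0.997, -0.073, -0.001], [-0.001, -0.002, -1.0]]
ft_force: [0.5, -0.4, -0.0]
grip_width: -0.0001
gripper_force: 0.0
```

>>> arm_command(
  commands=[1,0,0,0.015,0,0,0,1,0,0,0.03,0,0,0,1,0,0,0.042,0,0,0,1,0,0,0.05,0,0,0,1,0,0,0.054,0,0,0,1,0,0,0.054,0,0,0],
)

```text
time_s: 30.85
position: [0.5391, 0.3469, 0.0882]
tool_rot: [[0.073, 0.997, -0.001], [0.997, -0.073, -0.0], [-0.0, -0.001, -1.0]]
ft_force: [0.0, -0.0, 0.6]
grip_width: 0.0
gripper_force: 0.0
```

>>> arm_command(
  commands=[1,0,0,0.002,0,0,0,1,0,0,0.004,0,0,0,1,0,0,0.004,0,0,0],
)

```text
time_s: 31.1
position: [0.5393, 0.347, 0.087]
tool_rot: [[0.073, 0.997, 0.0], [0.997, -0.073, 0.0], [0.0, 0.0, -1.0]]
ft_force: [-0.1, 0.6, -0.2]
grip_width: 0.0001
gripper_force: 0.0
```

>>> arm_command(
  commands=[1,0,0,0.002,0,0,0,1,0,0,0.002,0,0,0,1,0,0,0.002,0,0,0],
)

```text
time_s: 31.35
position: [0.5395, 0.3471, 0.0862]
tool_rot: [[0.073, 0.997, 0.001], [0.997, -0.073, 0.0], [0.0, 0.001, -1.0]]
ft_force: [-0.0, 0.2, 1.5]
grip_width: -0.0001
gripper_force: 0.7
```

Contact came at reported z=0.0862, so the head top is at about 0.104 and the bolt is home. I'll retreat and hand in.

>>> arm_command(
  commands=[1,0,0,-0.02,0,0,0,1,0,0,-0.08,0,0,0,1,0,0,-0.15,0,0,0,1,0,0,-0.2,0,0,0,1,0,0,-0.2,0,0,0,1,0,0,-0.2,0,0,0,1,0,0,-0.2,0,0,0],
)

```text
time_s: 31.93
position: [0.5389, 0.3468, 0.1855]
tool_rot: [[0.073, 0.997, -0.001], [0.997, -0.073, -0.0], [-0.0, -0.001, -1.0]]
ft_force: [0.0, 0.2, -0.5]
grip_width: 0.0
gripper_force: 0.0
```

```bash
python3 -c "
from rig import env
s=env.observe();print(s['position'],s['time_s']);print(env.close_job())"
```

```text
[0.53891129 0.34680928 0.1855084 ] 31.9333
the job is handed in; nothing more can be done
None
```

The pin's collar is down on the cover and the bolt is home in the other hole; pressing on both tops put them at seated height. I handed the job in at about 32 s and no verdict came back.

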